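# Load the indicator-paper dispenser and lock it with its end cap

## Task

Load the indicator-paper dispenser: slide the large eight-sided reel onto the horizontal rod, then the small reel, then push the end cap over the rod's tip against the spring, just until its slot can drop into the groove behind the tip, and leave it locked there. Press gently, under 20 newtons, and leave the bottle, beaker and tube rack where they stand.

Things in the scene. Friction and masses are not known exactly. Their poses are not given: they have to be found in the camera images.
- stand: Grey dispenser stand, fixed to the bench: foot 110 x 150 x 12 mm (x -55 to 55, y -70 to 80), upright 44 mm wide, 14 mm thick, 125 mm high, black thumb screw on top (to 139 mm). Origin on the bench below the upright's outer face; z up; the rod leaves the upright along +y, its axis at x = 0, z = 110 mm.
- rod_root (a point): On the stand, where the rod's axis leaves the upright's outer face, 110 mm up; axes as the stand's. Steel rod, 14 mm in diameter. The thumb screw clamps it at no fixed depth: rod, groove and sprung disc are all shifted along y by the same unmeasured u, -8 to +8 mm, new each time. Its tip lies 105 mm + u from here.
- groove_nominal (a point): Point on the rod's axis 83 mm from the upright: the middle of the groove if u were 0. It is fixed to the stand; the real groove lies u (-8 to +8 mm) farther out. Groove 18 mm wide, turned down to 6 mm in diameter; beyond it the rod's head, 14 mm in diameter, 13 mm long, its last 6 mm tapering to 7 mm.
- disc_nominal (a point): Point on the axis 30 mm from the upright: outer face of the sprung steel disc (32 mm across) if u were 0 and nothing pressed it; really u farther out. Spring: 0.9 N at once, 0.45 N more per mm; hard stop after 13 mm (6.8 N). With both reels touching, the disc must be pressed in 10 to 13 mm to clear the groove for the cap.
- large_reel: Large white eight-sided reel case with yellowish ring, 60 mm across flats, 20 mm wide; grey hub 28 mm across stands out 5 mm each side (30 mm long over all); bore 20 mm across, along y. Origin at the bore's centre. Starts standing on a flat (origin 30 mm up), bore level; x is level, square to two upright flats. Same from both sides. 50 to 100 g.
- small_reel: Small reel like the large one, 44 mm across flats, 20 mm wide; same grey hub (28 mm across, 30 mm long over all) and 20 mm bore along y. Origin at the bore's centre, 22 mm above the bench at the start. 30 to 65 g.
- cap: White end cap: plate 50 mm wide (x), 12 mm thick (y), 54 mm high (z), starts upright; foot lip 14 mm deep, 36 mm wide, 6 mm high at the bottom of its outer (+y) face; turn that face away from the upright, or the lip fouls the small reel. Origin at the plate's mid-thickness, centre of a 19 mm square window that passes over the rod's head, 24 mm above its underside. 50 g.
- slot_top (a point): On the cap, the upper end of the 10 mm wide slot (with a sloped mouth) that runs up from the window, 17 mm above the cap's origin. When the plate is at the groove the cap goes down 14 mm until this end rests on the groove's bottom (cap origin then 96 mm above the bench); let go, the spring holds the plate against the head.
- bottle: Bystander: small amber bottle with black cap, 44 mm in diameter, 100 mm high. Origin at the centre of its underside.
- beaker: Bystander: clear glass beaker, 66 mm in diameter, 85 mm high. Origin at the centre of its underside.
- tube_rack: Bystander: white wire rack, 69 x 175 x 79 mm, with glass test tubes up to 122 mm high. Origin at the centre of its underside.
There are look-alikes about, which are no part of the job. Leave any orange or pink look-alike of the cap alone.

How it is judged:
By the outcome, as a careful person would: the job done as asked, in the order asked, and still so for the second after the job is handed in, with the robot touching nothing.
It also fails if it takes over 72 s, if anything falls off the work surface, if the arm or the gripper's body presses on something with over 40 N, if the wrist force passes 120 N, or if a joint passes its speed limit or range.

## Robot

A 6-joint arm with a two-finger parallel gripper is mounted at the origin on the work surface. World frame = base frame: x ahead of the robot, y to its left, z up, the work surface at z = 0. Lengths are in mm, angles in rad, forces in N, time in s.
With the tool pointing down it reaches from about 350 to 875 mm from the base axis. Payload 4.2 kg.
Tool frame: the origin (TCP) lies on the centre line of the jaws, within the pads' length; the fingertips stand 22 mm ahead of it and the grasp point (between the pads) lies 3 mm ahead of it (arm.nose_length is the distance from the TCP to the fingertips, in mm); z points along the fingers, x is the direction in which the jaws open and shut, and the axes are right-handed (so a half turn about z gives the same grasp; the last joint's range is limited). The gripper opens to 85 mm and grips with 20 to 120 N. Pads are 22 mm wide; open, the fingers measure 114 mm over their backs; the gripper's body (76 mm by 85 mm) begins 54 mm behind the grasp point. The pads swing forward as they close: fully open they stand 13 mm farther back than shut.
Start: joints at [-1.065, 0.385, 0.008, 0, -1.194, -0.259], TCP at [152.706, -606.036, 226.112] pointing down, gripper open.
Joint ranges: [-3.14, 3.14], [-1.21, 2.06], [-1.07, 1.41], [-3.16, 2.05], [-2.99, -0.16], [-3.1, 3.1]. Speed limits (rad/s): [2.79, 2.79, 3.14, 3.14, 3.14, 3.14].

## Interface

Orientations are given as a unit quaternion [x, y, z, w].
In Python, from bench import telemetry, get_image, workorder, nets, arm gives the robot as it stands.
- The arm moves only by the tool apply_moves, never from a script. Its argument "steps" is a list of rows, each an object with "hand": the opening, from 0 (shut) to 1 (fully open); "xyz": the shift along the tool's x, y, z in cm, a list of three; "delta_rot": the turn, a rotation vector about the tool's x, y, z in rad, a list of three. In form: [{"hand": hand, "xyz": [x, y, z], "delta_rot": [wx, wy, wz]}, ...]. A call has 1 to 12 rows; each row is the pose to reach, as a shift and turn from the pose commanded when the call began, along the tool's axes at that moment; what a row does not reach only later rows make up. A row lasts 1/12 s, in which the tool goes at most 41.7 mm and 7.16 degrees, less where a joint would pass 70% of its speed; a pose out of reach is approached as far as the arm can. A call with a gripper value outside its range is refused whole. The fingers move at their own pace and stop on an object; the grip force is fixed at half the most. Time passes only in rows, so rows that repeat a pose let the fingers close. It gives the time, the measured TCP pose, the force and the opening at its end, in the units of the state.
- telemetry.read_state(): the state, without advancing time (a new reading comes with each control period).
- get_image(name): name is "scene" or "top" or "wrist"; returns a dict with "frame" (420x560x3 uint8, blue, green, red), "fx", "fy", "cx", "cy" (pixels), "origin" and "orientation" of the camera in the world. Camera axes: x right, y down, z forward; pixel columns grow to the right and rows downward; lengths in mm; the calibration is good to about 2 mm. A picture is of the moment at which its call begins. There is no depth.
- workorder.job_done(): hands the job in, once; it reports no verdict.
Trained networks look in a picture, given as the dict that the camera call returned (one of the last four; its "shot" number tells which), for a name from the list of things; names that differ only in an ending like _2 or _b are one class to them, and where a whole thing is asked for, a point or a joint stands for the part that bears it (a point fixed in the world has none). Each returns a list of dicts, best first, with "confidence" (0 to 1); they miss things now and then, are a little off and sometimes report something else, mostly with a low value. They report only what shows in the picture. A call takes as long as a camera call. They do not tell look-alikes from the thing itself.
- nets.recognise(picture, label): "xyz" ([x, y, z] in mm, in world coordinates, good to about 4 mm: the middle of the surface that is visible of it).
- nets.outline_of(picture, label): "pixels" (420x560 bool, what is visible of it).
- nets.pinpoint(picture, label): "xyz" ([x, y, z] in mm, in world coordinates, good to about 4 mm: a listed point, or the origin of a listed thing).
The state is a dict: "clock": time; "joints": joint angles; "joint_vel": joint speeds; "joint_efforts": joint torques, N m; "position": TCP position; "ee_rot": TCP orientation; "contact_force": force on the tool from outside, world axes, zero at the start; "wrist_torque": the same for the moment, N m; "gripper_width": finger opening in mm.
Only numpy, scipy, OpenCV 4.12 (cv2) and the standard library are available. Lean on these libraries where they do the work, as an engineer would, in place of code of your own. Each camera call takes 0.05 s, during which the arm holds its last target.

## Working session

There is one attempt and no reset: what is moved stays moved. The work goes in short steps, Python scripts to look and compute and a tool call to move; the robot and the scene stay as the last step left them, time stands still between calls to the robot, and variables do not carry over. Pictures are saved under pics/ and viewed, and the job is handed in when it is done.

Besides the shell and the picture viewer there is one more tool, called after "Request:" as a command line: name --argument value ..., lists and objects as JSON in quotes. apply_moves: Moves the arm, as the interface text tells. Its arguments: {"type":"object","properties":{"steps":{"type":"array"}},"required":["steps"]}

```bash
ls; mkdir -p pics; cat > h.py <<'E'
import numpy as np, cv2
from scipy.spatial.transform import Rotation as R
from bench import telemetry, get_image, workorder, nets, arm
def snap(name,fn):
    p=get_image(name); cv2.imwrite('pics/'+fn,p['frame']); return p
def proj(p,X):
    Rm=R.from_quat(p['orientation']).as_matrix(); c=Rm.T@(np.array(X,float)-np.array(p['origin']))
    return np.array([p['fx']*c[0]/c[2]+p['cx'],p['fy']*c[1]/c[2]+p['cy']])
def ray(p,u,v):
    Rm=R.from_quat(p['orientation']).as_matrix()
    d=Rm@np.array([(u-p['cx'])/p['fx'],(v-p['cy'])/p['fy'],1.0]); return np.array(p['origin']),d/np.linalg.norm(d)
def atz(p,u,v,z):
    o,d=ray(p,u,v); return o+d*(z-o[2])/d[2]
E
python3 - <<'E'
from h import *
print(telemetry.read_state())
for n in ['scene','top']:
    p=snap(n,n+'1.png'); print(n,p['fx'],p['fy'],p['cx'],p['cy'],p['origin'],R.from_quat(p['orientation']).as_matrix().round(3).tolist())
    for l in ['stand','large_reel','small_reel','cap','bottle','beaker','tube_rack','rod_root','slot_top','groove_nominal']:
        r=nets.pinpoint(p,l)
        print(l,[(np.round(a['xyz']).tolist(),round(a['confidence'],2),proj(p,a['xyz']).round().tolist()) for a in r])
E
```

```text
pics
{'clock': 0.0, 'joints': array([-1.06539992e+00,  3.85551011e-01,  6.62354066e-03, -5.04426577e-04,
       -1.19398778e+00, -2.58623307e-01]), 'joint_vel': array([ 0.00011441,  0.00027369, -0.00015718, -0.00016702,  0.00023064,
       -0.00046811]), 'joint_efforts': array([ 8.24392864e-04, -3.92287266e+01,  1.88404316e+01,  4.18590099e+00,
       -4.44323858e-03, -2.53357399e-06]), 'position': array([ 152.5611381 , -605.48101063,  225.02323792]), 'ee_rot': array([ 6.14777799e-01,  7.88699614e-01,  6.31483611e-04, -8.82408387e-04]), 'contact_force': array([-0.01952722,  0.0037161 , -0.2795789 ]), 'wrist_torque': array([ 0.00997012,  0.00292664, -0.02915402]), 'gripper_width': 85.58009743881193}
scene 483.30311369979506 483.30311369979506 277.751489458736 211.30354629960988 [948.1248201  628.7187542  728.67405615] [[-0.812, 0.426, -0.398], [0.583, 0.57, -0.579], [-0.02, -0.703, -0.711]]
stand [([513.0, -227.0, -4.0], 0.77, [225.0, 147.0]), ([522.0, -196.0, 114.0], 0.41, [223.0, 113.0]), ([500.0, 219.0, 19.0], 0.24, [351.0, 250.0])]
large_reel [([614.0, 82.0, 31.0], 0.88, [261.0, 2
[... 1230 characters left out ...]
468.0, -26.0, 24.0], 0.63, [335.0, 278.0]), ([479.0, 55.0, 21.0], 0.59, [294.0, 265.0]), ([497.0, 153.0, 23.0], 0.58, [245.0, 247.0])]
bottle [([756.0, -87.0, -2.0], 0.55, [382.0, 146.0]), ([506.0, 216.0, 24.0], 0.42, [214.0, 237.0])]
beaker [([779.0, 94.0, -0.0], 0.95, [298.0, 122.0]), ([507.0, 219.0, 21.0], 0.63, [213.0, 236.0])]
tube_rack [([522.0, 410.0, -0.0], 0.61, [123.0, 215.0])]
rod_root [([518.0, -223.0, 107.0], 0.84, [457.0, 266.0])]
slot_top [([467.0, -31.0, 41.0], 0.87, [338.0, 278.0]), ([490.0, 147.0, 40.0], 0.75, [247.0, 250.0]), ([378.0, 23.0, 40.0], 0.7, [302.0, 322.0]), ([476.0, 60.0, 46.0], 0.53, [291.0, 265.0])]
groove_nominal [([478.0, 60.0, 42.0], 0.36, [292.0, 264.0])]
```

View pics/scene1.png

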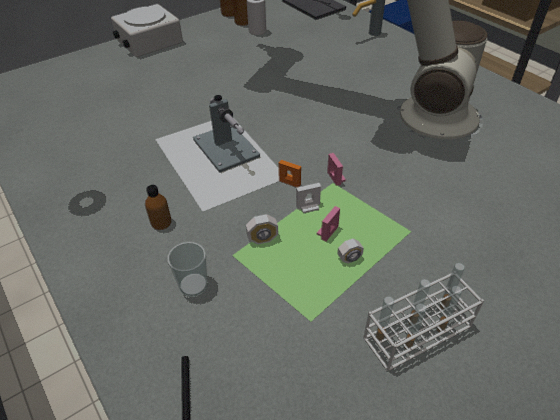

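View pics/top1.png

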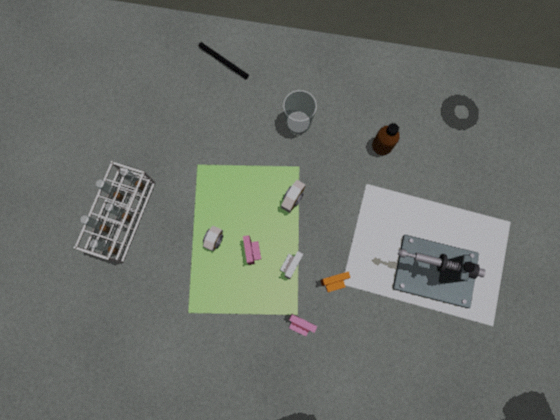

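```bash
python3 - <<'E'
import cv2
a=cv2.imread('pics/scene1.png')[130:290,200:400]
cv2.imwrite('pics/crop1.png',cv2.resize(a,None,fx=4,fy=3.7,interpolation=cv2.INTER_CUBIC))
a=cv2.imread('pics/scene1.png')[70:190,170:320]
cv2.imwrite('pics/crop2.png',cv2.resize(a,None,fx=5,fy=5,interpolation=cv2.INTER_CUBIC))
a=cv2.imread('pics/top1.png')[210:340,220:480]
cv2.imwrite('pics/crop3.png',cv2.resize(a,None,fx=3,fy=3,interpolation=cv2.INTER_CUBIC))
E
```

```text
(no output)
```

View pics/crop1.png

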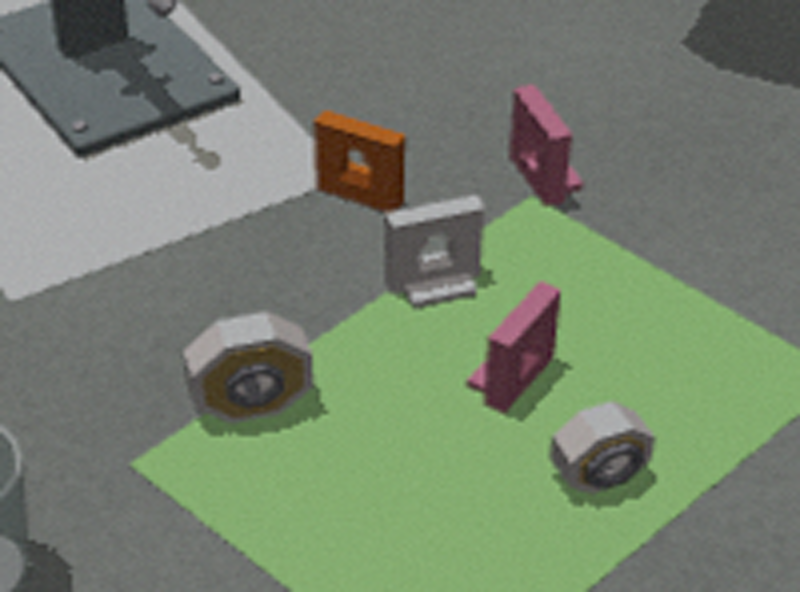

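View pics/crop2.png

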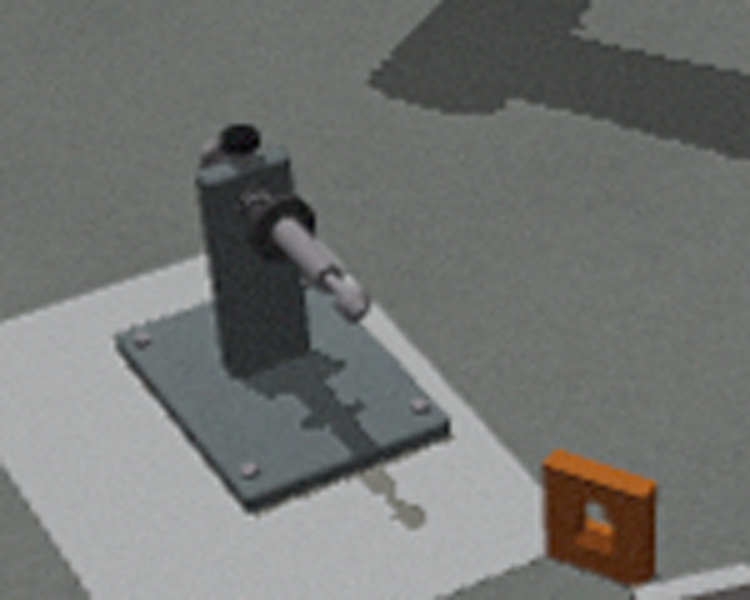

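View pics/crop3.png

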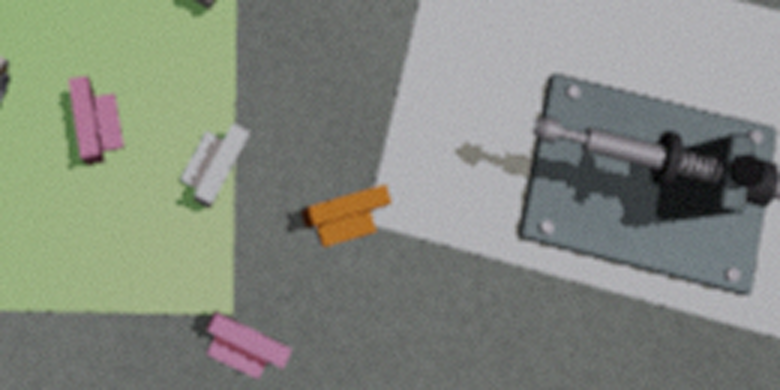

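Candidates in the scene view: orange cap (289,174), pink caps (336,168) and (330,222), and the white cap (308,197), whose lip shows at bottom front. I choose the white one, and the crop agrees. The large reel is at (262,230), the small reel at (350,250) and the stand at (225,140).

View pics/w0.png

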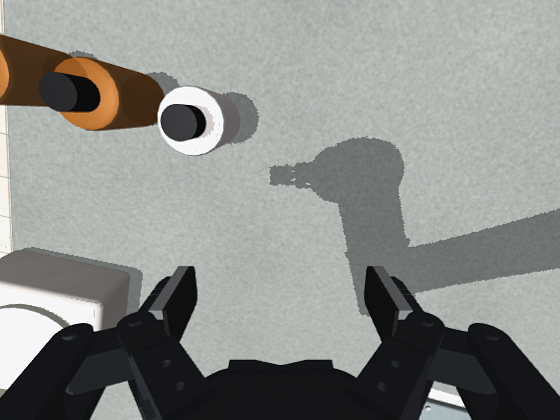

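Request:
apply_moves --steps '[{"hand":1,"xyz":[33.8,46.5,0],"delta_rot":[0,0,1.888]},{"hand":1,"xyz":[33.8,46.5,0],"delta_rot":[0,0,1.888]},{"hand":1,"xyz":[33.8,46.5,0],"delta_rot":[0,0,1.888]},{"hand":1,"xyz":[33.8,46.5,0],"delta_rot":[0,0,1.888]},{"hand":1,"xyz":[33.8,46.5,0],"delta_rot":[0,0,1.888]},{"hand":1,"xyz":[33.8,46.5,0],"delta_rot":[0,0,1.888]},{"hand":1,"xyz":[33.8,46.5,0],"delta_rot":[0,0,1.888]},{"hand":1,"xyz":[33.8,46.5,0],"delta_rot":[0,0,1.888]},{"hand":1,"xyz":[33.8,46.5,0],"delta_rot":[0,0,1.888]},{"hand":1,"xyz":[33.8,46.5,0],"delta_rot":[0,0,1.888]},{"hand":1,"xyz":[33.8,46.5,0],"delta_rot":[0,0,1.888]},{"hand":1,"xyz":[33.8,46.5,0],"delta_rot":[0,0,1.888]}]'

```text
clock: 2.25
position: [442.9, -259.2, 226.5]
ee_rot: [0.973, 0.229, 0.0, 0.0]
contact_force: [0.2, -0.9, -0.3]
gripper_width: 85.3
```

```bash
cat >> h.py <<'E'
def go(xyz,az=None,what='tcp'):
    st=telemetry.read_state(); Rt=R.from_quat(st['ee_rot'])
    d=Rt.inv().apply(np.array(xyz)-st['position'])/10
    out=[d.round(2).tolist()]
    if az is not None:
        c,s=np.cos(az),np.sin(az); Rd=R.from_matrix(np.array([[c,s,0],[s,-c,0],[0,0,-1]]))
        out.append((Rt.inv()*Rd).as_rotvec().round(3).tolist())
    print(np.round(st['clock'],2),st['position'].round(1),'j',st['joints'].round(2),'go',out)
E
python3 -c "
from h import *
go([520,-165,226],-0.072)"
```

```text
2.25 [ 442.9 -259.2  226.5] j [-0.21  0.19 -0.26  0.   -1.11 -2.47] go [[11.1, -5.0, 0.06], [0.0, -0.001, 0.534]]
```

Request:
apply_moves --steps '[{"hand":1,"xyz":[11.1,-5.0,0],"delta_rot":[0,0,0.3]},{"hand":1,"xyz":[11.1,-5.0,0],"delta_rot":[0,0,0.3]},{"hand":1,"xyz":[11.1,-5.0,0],"delta_rot":[0,0,0.3]},{"hand":1,"xyz":[11.1,-5.0,0],"delta_rot":[0,0,0.3]},{"hand":1,"xyz":[11.1,-5.0,0],"delta_rot":[0,0,0.3]}]'

```text
clock: 2.67
position: [519.8, -164.3, 225.9]
ee_rot: [0.996, 0.086, -0.0, -0.0]
contact_force: [-0.7, -0.1, 0.3]
gripper_width: 85.4
```

```bash
python3 - <<'E'
from h import *
w=snap('wrist','w1.png'); print(telemetry.read_state()['position'],telemetry.read_state()['joints'],w['origin'])
for l in ['rod_root','groove_nominal','disc_nominal','stand']:
    print(l,[(np.round(a['xyz'],1).tolist(),round(a['confidence'],2)) for a in nets.pinpoint(w,l)])
E
```

```text
[ 518.75955926 -165.38687075  225.91186881] [-1.07696704e-02  2.48518365e-01 -1.90609328e-01 -3.45731502e-05
 -1.13237930e+00 -2.96109745e+00] [504.89662437 -85.75362445 373.07158876]
rod_root [([517.4, -194.0, 107.9], 0.71), ([514.5, -223.3, 110.2], 0.69)]
groove_nominal [([522.5, -137.7, 106.8], 0.66)]
disc_nominal [([517.0, -192.8, 108.3], 0.94)]
stand [([513.0, -225.1, -1.0], 0.85)]
```

View pics/w1.png

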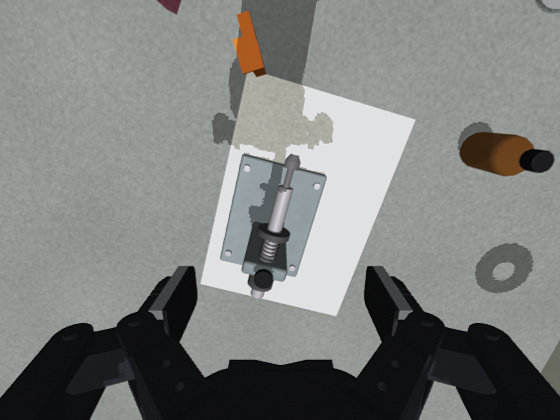

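```bash
python3 - <<'E'
import cv2
a=cv2.imread('pics/w1.png')[145:305,210:340]
cv2.imwrite('pics/w1c.png',cv2.resize(a,None,fx=4.6,fy=3.75,interpolation=cv2.INTER_CUBIC))
E
```

```text
(no output)
```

View pics/w1c.png

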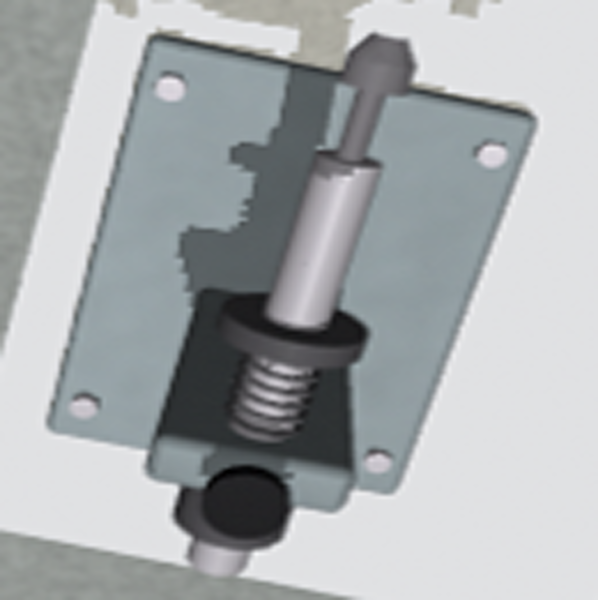

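```bash
cat > stand.py <<'E'
from h import *
w=get_image('wrist')
c=lambda x,y:(210+x/4.6,145+y/3.75)
obs=[(w,(-55,80,12),c(148,35)),(w,(55,80,12),c(538,112)),(w,(55,-70,12),c(396,496)),(w,(-55,-70,12),c(47,430)),
(w,(-22,0,125),c(157,437)),(w,(22,0,125),c(357,480)),(w,(-22,-14,125),c(148,470)),(w,(22,-14,125),c(345,510))]
q,r=fit_pose(obs,[517,-223,-0.07]); print(q.round(2),np.degrees(q[2]).round(2)); print(r.round(1).tolist())
q2,r=fit_pose(obs[:4],[517,-223,-0.07]); print(q2)
q3,r=fit_pose(obs[4:],[517,-223,-0.07]); print(q3)
M=R.from_euler('z',q[2]).as_matrix()
for y in (74,):
  for u in (-8,-4,0,4,8):
    print(u,[((proj(w,M@np.array([x,y+u,110])+[q[0],q[1],0])-[210,145])*[4.6,3.75]).round().tolist() for x,y in ((-7,74),(7,74),(-7,92),(7,92),(0,105),(-16,30),(16,30))])
E
python3 stand.py
```

```text
[ 5.1314e+02 -2.2627e+02 -8.0000e-02] -4.78
[[-0.3, -0.8], [1.0, 0.4], [0.4, -0.0], [-0.7, 0.4], [-0.2, -1.3], [1.2, -2.7], [-1.3, 2.6], [0.1, 1.7]]
[ 5.13084169e+02 -2.26356977e+02 -8.04894872e-02]
[ 5.13435586e+02 -2.26254383e+02 -1.16652346e-01]
-8 [[305.0, 186.0], [371.0, 199.0], [327.0, 117.0], [395.0, 131.0], [378.0, 72.0], [213.0, 336.0], [359.0, 364.0]]
-4 [[309.0, 171.0], [377.0, 184.0], [332.0, 101.0], [400.0, 115.0], [383.0, 56.0], [218.0, 323.0], [364.0, 350.0]]
0 [[314.0, 156.0], [382.0, 169.0], [337.0, 85.0], [405.0, 99.0], [388.0, 40.0], [222.0, 309.0], [369.0, 337.0]]
4 [[319.0, 140.0], [387.0, 154.0], [342.0, 69.0], [411.0, 83.0], [393.0, 23.0], [226.0, 295.0], [374.0, 323.0]]
8 [[324.0, 125.0], [392.0, 139.0], [347.0, 53.0], [416.0, 67.0], [399.0, 7.0], [230.0, 280.0], [379.0, 309.0]]
```

```bash
python3 -c "
from h import *
go([545,110,230],3.06)"
```

```text
2.97 [ 517.8 -167.2  226.3] j [-0.01  0.25 -0.19  0.   -1.13 -2.96] go [[7.26, -26.89, -0.37], [0.0, 0.0, -2.894]]
```

Request:
apply_moves --steps '[{"hand":1,"xyz":[7.3,-26.9,-0.4],"delta_rot":[0,0,-2.89]},{"hand":1,"xyz":[7.3,-26.9,-0.4],"delta_rot":[0,0,-2.89]},{"hand":1,"xyz":[7.3,-26.9,-0.4],"delta_rot":[0,0,-2.89]},{"hand":1,"xyz":[7.3,-26.9,-0.4],"delta_rot":[0,0,-2.89]},{"hand":1,"xyz":[7.3,-26.9,-0.4],"delta_rot":[0,0,-2.89]},{"hand":1,"xyz":[7.3,-26.9,-0.4],"delta_rot":[0,0,-2.89]},{"hand":1,"xyz":[7.3,-26.9,-0.4],"delta_rot":[0,0,-2.89]},{"hand":1,"xyz":[7.3,-26.9,-0.4],"delta_rot":[0,0,-2.89]},{"hand":1,"xyz":[7.3,-26.9,-0.4],"delta_rot":[0,0,-2.89]},{"hand":1,"xyz":[7.3,-26.9,-0.4],"delta_rot":[0,0,-2.89]},{"hand":1,"xyz":[7.3,-26.9,-0.4],"delta_rot":[0,0,-2.89]},{"hand":1,"xyz":[7.3,-26.9,-0.4],"delta_rot":[0,0,-2.89]}]'

```text
clock: 3.97
position: [545.6, 110.4, 230.3]
ee_rot: [0.67, 0.742, 0.0, 0.0]
contact_force: [-0.1, -0.4, -0.7]
gripper_width: 85.4
```

```bash
python3 -c "
from h import *
go([545,110,230],3.06)
go([545,110,230],3.06)"
```

```text
3.97 [545.6 110.4 230.3] j [ 0.49  0.27 -0.16  0.   -1.15 -1.96] go [[-0.03, -0.07, 0.03], [0.0, 0.0, -1.388]]
3.97 [545.6 110.4 230.3] j [ 0.49  0.27 -0.16  0.   -1.15 -1.96] go [[-0.03, -0.07, 0.03], [0.0, 0.0, -1.388]]
```

Request:
apply_moves --steps '[{"hand":1,"xyz":[0,0,0],"delta_rot":[0,0,-1.39]},{"hand":1,"xyz":[0,0,0],"delta_rot":[0,0,-1.39]},{"hand":1,"xyz":[0,0,0],"delta_rot":[0,0,-1.39]},{"hand":1,"xyz":[0,0,0],"delta_rot":[0,0,-1.39]},{"hand":1,"xyz":[0,0,0],"delta_rot":[0,0,-1.39]},{"hand":1,"xyz":[0,0,0],"delta_rot":[0,0,-1.39]},{"hand":1,"xyz":[0,0,0],"delta_rot":[0,0,-1.39]},{"hand":1,"xyz":[0,0,0],"delta_rot":[0,0,-1.39]},{"hand":1,"xyz":[0,0,0],"delta_rot":[0,0,-1.39]},{"hand":1,"xyz":[0,0,0],"delta_rot":[0,0,-1.39]},{"hand":1,"xyz":[0,0,0],"delta_rot":[0,0,-1.39]},{"hand":1,"xyz":[0,0,0],"delta_rot":[0,0,-1.39]}]'

```text
clock: 4.97
position: [545.7, 110.2, 230.3]
ee_rot: [0.041, 0.999, 0.0, 0.0]
contact_force: [-0.5, -0.7, -0.2]
gripper_width: 85.4
```

```bash
python3 - <<'E'
from h import *
w=snap('wrist','w2.png'); print(telemetry.read_state()['position'],telemetry.read_state()['joints'],w['origin'])
import pickle; pickle.dump(w,open('w2.pkl','wb'))
for l in ['large_reel','small_reel','cap','slot_top']:
    print(l,[(np.round(a['xyz'],1).tolist(),round(a['confidence'],2),proj(w,a['xyz']).round().tolist()) for a in nets.pinpoint(w,l)])
E
```

```text
[545.66888599 110.34775392 230.32901087] [ 4.90685716e-01  2.65622530e-01 -1.55599414e-01  2.95737195e-05
 -1.14937518e+00 -5.76931220e-01] [537.77219005  29.15250167 377.52581244]
large_reel [([609.3, 80.7, 34.2], 0.8, [224.0, 165.0])]
small_reel [([503.8, 218.8, 23.1], 0.81, [318.0, 259.0]), ([781.7, 95.4, -0.6], 0.41, [101.0, 183.0])]
cap [([464.3, -23.8, 23.2], 0.92, [344.0, 57.0]), ([379.7, 24.8, 21.4], 0.91, [419.0, 97.0]), ([478.8, 60.1, 26.6], 0.89, [333.0, 137.0]), ([494.2, 148.6, 20.1], 0.86, [322.0, 208.0])]
slot_top [([466.0, -21.9, 43.0], 0.89, [346.0, 55.0]), ([493.2, 145.5, 41.3], 0.88, [325.0, 211.0]), ([381.4, 21.3, 40.3], 0.87, [426.0, 93.0]), ([476.2, 60.9, 36.9], 0.76, [337.0, 138.0])]
```

View pics/w2.png

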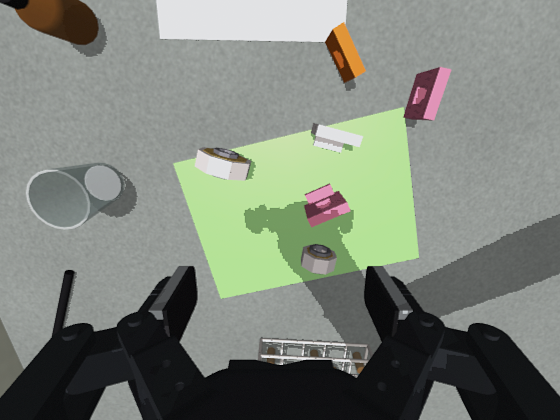

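```bash
python3 - <<'E'
import cv2
im=cv2.imread('pics/w2.png')
a=im[140:190,185:260]; b=im[115:160,305:370]; c=im[235:280,290:350]
f=lambda a:cv2.resize(a,(a.shape[1]*7,a.shape[0]*7),interpolation=cv2.INTER_CUBIC)
for n,x in zip('abc',(a,b,c)): cv2.imwrite(f'pics/w2{n}.png',f(x))
E
```

```text
(no output)
```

View pics/w2a.png

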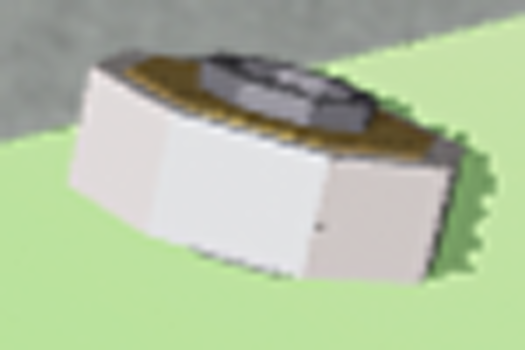

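View pics/w2b.png

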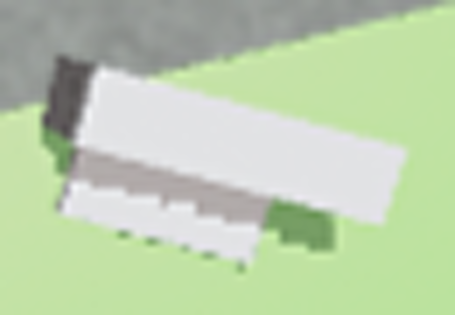

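View pics/w2c.png

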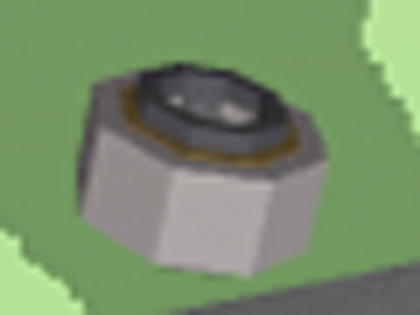

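```bash
cat > meas.py <<'E'
from h import *; import pickle
w=pickle.load(open('w2.pkl','rb'))
def F(off,pts,x0,n):
    obs=[(w,m,(off[0]+a/7,off[1]+b/7)) for m,(a,b) in pts]
    q,r=fit_pose(obs,x0); print(n,q.round(1),q[2].round(3),np.degrees(q[2]).round(1),r.round(1).tolist())
F((185,140),[((12.43,-10,60),(170,112)),((-12.43,-10,60),(328,152)),((12.43,10,60),(150,232)),((-12.43,10,60),(302,277)),((30,-10,42.43),(100,65)),((30,10,42.43),(68,185)),((-30,-10,42.43),(455,165)),((-30,10,42.43),(425,283))],[609,80,0],'large')
F((290,235),[((9.11,-10,44),(172,170)),((-9.11,-10,44),(270,183)),((9.11,10,44),(158,262)),((-9.11,10,44),(250,278)),((22,-10,31.1),(95,85)),((22,10,31.1),(82,212)),((-22,-10,31.1),(325,158)),((-22,10,31.1),(308,258))],[503,219,0],'small')
F((305,115),[((25,-6,54),(95,65)),((-25,-6,54),(407,150)),((25,6,54),(75,145)),((-25,6,54),(385,223))],[478,60,0],'cap')
E
python3 meas.py
```

```text
large [ 6.093e+02  7.920e+01 -4.000e-01] -0.36 -20.6 [[0.6, -0.3], [0.5, 0.3], [-0.2, 0.2], [0.2, -0.1], [-1.1, 0.0], [0.2, -0.1], [-0.2, 0.2], [-0.1, -0.2]]
small [ 5.028e+02  2.182e+02 -3.000e-01] -0.297 -17.0 [[0.7, -1.3], [0.6, -0.5], [-1.1, -0.9], [-0.6, -0.5], [1.1, 4.3], [-0.6, -0.5], [0.7, 0.3], [-0.9, -0.9]]
cap [ 4.768e+02  5.700e+01 -3.000e-01] -0.328 -18.8 [[0.1, 0.1], [0.3, -0.3], [-0.2, -0.0], [-0.2, 0.3]]
```

```bash
python3 -c "
from h import *
go([609.2,79.2,110],2.782)
go([609.2,79.2,35],2.782)"
```

```text
5.22 [545.7 110.9 230.2] j [ 0.49  0.27 -0.16 -0.   -1.15 -0.58] go [[-6.6, -2.61, 12.02], [0.0, 0.0, 0.273]]
5.22 [545.7 110.9 230.2] j [ 0.49  0.27 -0.16 -0.   -1.15 -0.58] go [[-6.6, -2.62, 19.52], [0.0, 0.0, 0.273]]
```

Request:
apply_moves --steps '[{"hand":1,"xyz":[-6.6,-2.6,5],"delta_rot":[0,0,0.273]},{"hand":1,"xyz":[-6.6,-2.6,8],"delta_rot":[0,0,0.273]},{"hand":1,"xyz":[-6.6,-2.6,10],"delta_rot":[0,0,0.273]},{"hand":1,"xyz":[-6.6,-2.6,12.0],"delta_rot":[0,0,0.273]},{"hand":1,"xyz":[-6.6,-2.6,12.0],"delta_rot":[0,0,0.273]},{"hand":1,"xyz":[-6.6,-2.6,14.0],"delta_rot":[0,0,0.273]},{"hand":1,"xyz":[-6.6,-2.6,16.0],"delta_rot":[0,0,0.273]},{"hand":1,"xyz":[-6.6,-2.6,18.0],"delta_rot":[0,0,0.273]},{"hand":1,"xyz":[-6.6,-2.6,19.5],"delta_rot":[0,0,0.273]},{"hand":1,"xyz":[-6.6,-2.6,19.5],"delta_rot":[0,0,0.273]},{"hand":1,"xyz":[-6.6,-2.6,19.5],"delta_rot":[0,0,0.273]}]'

```text
clock: 6.13
position: [609.9, 80.2, 36.3]
ee_rot: [0.177, 0.984, 0.0, 0.001]
contact_force: [-0.4, 0.2, 0.5]
gripper_width: 85.3
```

```bash
python3 -c "
from h import *
go([609.2,79.2,35],2.782)
snap('wrist','w3.png')"
```

```text
6.13 [609.9  80.2  36.3] j [ 0.39  0.56 -0.24  0.   -0.77 -0.75] go [[0.03, -0.11, 0.13], [0.0, 0.001, 0.003]]
```

View pics/w3.png

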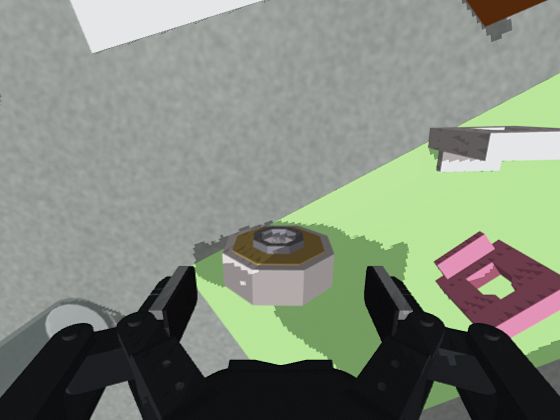

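Request:
apply_moves --steps '[{"hand":0,"xyz":[0,-0.1,0.1],"delta_rot":[0,0,0]},{"hand":0,"xyz":[0,-0.1,0.1],"delta_rot":[0,0,0]},{"hand":0,"xyz":[0,-0.1,0.1],"delta_rot":[0,0,0]},{"hand":0,"xyz":[0,-0.1,0.1],"delta_rot":[0,0,0]},{"hand":0,"xyz":[0,-0.1,0.1],"delta_rot":[0,0,0]},{"hand":0,"xyz":[0,-0.1,0.1],"delta_rot":[0,0,0]},{"hand":0,"xyz":[0,-0.1,0.1],"delta_rot":[0,0,0]},{"hand":0,"xyz":[0,-0.1,0.1],"delta_rot":[0,0,0]}]'

```text
clock: 6.85
position: [612.5, 80.2, 47.0]
ee_rot: [0.175, 0.984, 0.001, 0.005]
contact_force: [-17.7, 2.2, 51.3]
gripper_width: 34.0
```

```bash
python3 -c "
from h import *
go([609.2,79.2,35],2.782)
snap('wrist','w4.png'); print(telemetry.read_state()['contact_force'],telemetry.read_state()['gripper_width'])"
```

```text
6.85 [612.5  80.2  47. ] j [ 0.39  0.54 -0.23  0.   -0.79 -0.75] go [[0.29, -0.21, 1.2], [0.004, 0.01, 0.007]]
[-16.88854025   2.9419962   52.00271543] 34.070344254191184
```

View pics/w4.png

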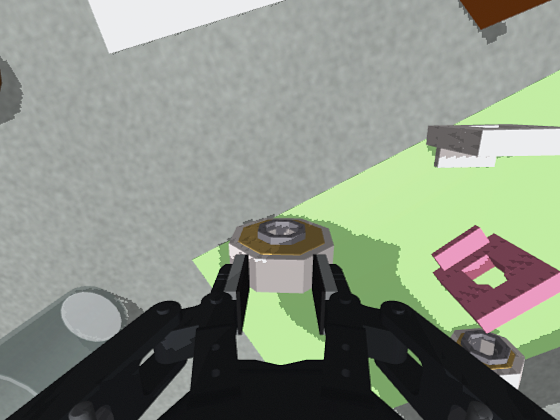

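Request:
apply_moves --steps '[{"hand":1,"xyz":[0,0,-1.2],"delta_rot":[0,0,0]},{"hand":1,"xyz":[0,0,-2],"delta_rot":[0,0,0]},{"hand":1,"xyz":[0,0,-4],"delta_rot":[0,0,0]},{"hand":1,"xyz":[0,0,-4],"delta_rot":[0,0,0]},{"hand":1,"xyz":[0,0,-4],"delta_rot":[0,0,0]},{"hand":1,"xyz":[0,0,-4],"delta_rot":[0,0,0]},{"hand":1,"xyz":[0,0,-4],"delta_rot":[0,0,0]}]'

```text
clock: 7.48
position: [608.1, 78.6, 72.7]
ee_rot: [0.178, 0.984, -0.001, -0.001]
contact_force: [0.3, -0.5, -0.4]
gripper_width: 85.3
```

```bash
python3 - <<'E'
from h import *; import pickle
w=snap('wrist','w5.png'); s=snap('scene','s5.png'); t=snap('top','t5.png'); st=telemetry.read_state()
pickle.dump((w,s,t,st),open('v5.pkl','wb'))
print(st['position'],st['gripper_width'],st['contact_force'])
Rt=R.from_quat(st['ee_rot'])
for n,p in (('w',w),('s',s),('t',t)):
    im=p['frame'].copy()
    for z,col in ((22,(0,0,255)),(9,(0,255,255)),(0,(255,0,0)),(-15,(255,0,255))):
        for x in (-42.5,42.5):
            a,b=proj(p,st['position']+Rt.apply([x,0,z])).round().astype(int); cv2.circle(im,(a,b),1,col,-1); print(n,z,x,a,b)
    if n!='w':
        a,b=proj(p,st['position']); im=im[int(b)-55:int(b)+55,int(a)-70:int(a)+70]; im=cv2.resize(im,None,fx=5,fy=5,interpolation=cv2.INTER_CUBIC)
    cv2.imwrite(f'pics/{n}5m.png',im)
for l in ['large_reel']: print([np.round(a['xyz']) for a in nets.pinpoint(w,l)])
E
```

```text
[608.44158273  78.66509826  73.00519937] 85.46186757666564 [0.02952003 0.24100532 0.77620305]
w 22 -42.5 212 249
w 22 42.5 346 249
w 9 -42.5 207 259
w 9 42.5 351 259
w 0 -42.5 204 266
w 0 42.5 354 266
w -15 -42.5 196 281
w -15 42.5 361 281
s 22 -42.5 240 225
s 22 42.5 283 216
s 9 -42.5 240 220
s 9 42.5 283 211
s 0 -42.5 239 217
s 0 42.5 283 208
s -15 -42.5 239 212
s -15 42.5 283 203
t 22 -42.5 304 176
t 22 42.5 282 213
t 9 -42.5 304 174
t 9 42.5 282 212
t 0 -42.5 304 173
t 0 42.5 282 211
t -15 -42.5 305 171
t -15 42.5 282 209
[array([610.,  83.,  30.]), array([478.,  56.,  38.]), array([781.,  94.,   0.])]
```

View pics/w5m.png

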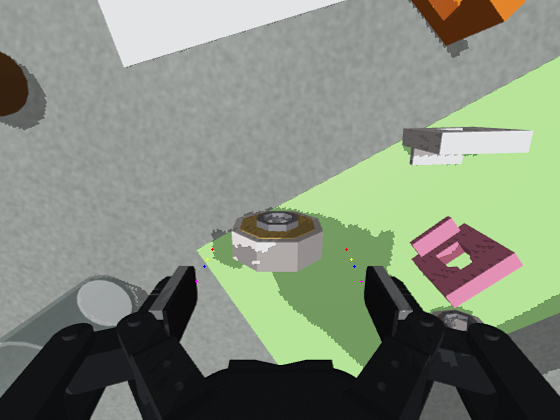

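View pics/s5m.png

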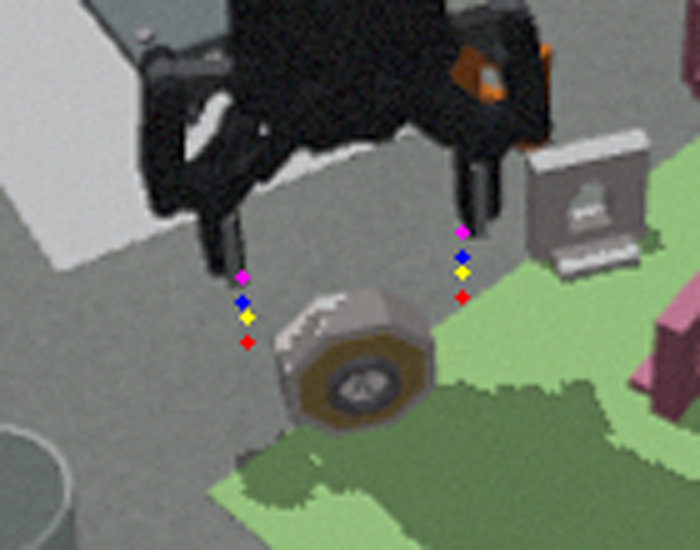

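```bash
python3 - <<'E'
import cv2
a=cv2.imread('pics/w5.png')[200:280,220:335]
cv2.imwrite('pics/w5c.png',cv2.resize(a,None,fx=7,fy=7,interpolation=cv2.INTER_CUBIC))
E
```

```text
(no output)
```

View pics/w5c.png

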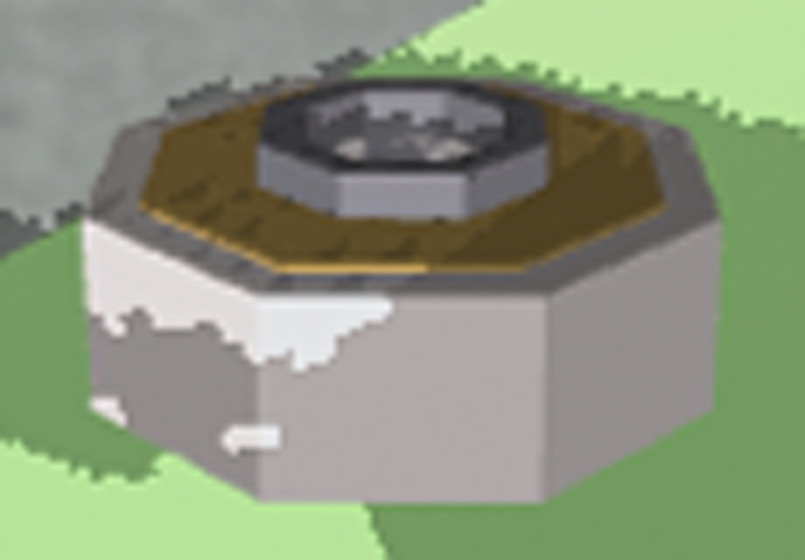

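```bash
python3 - <<'E'
from h import *; import pickle
w,s,t,st=pickle.load(open('v5.pkl','rb'))
pts=[((12.43,-10,60),(258,293)),((-12.43,-10,60),(550,293)),((12.43,10,60),(258,500)),((-12.43,10,60),(545,500)),((30,-10,42.43),(85,222)),((30,10,42.43),(90,408)),((-30,-10,42.43),(718,220)),((-30,10,42.43),(712,410))]
obs=[(w,m,(220+a/7,200+b/7)) for m,(a,b) in pts]
q,r=fit_pose(obs,[609,79,-.36]); print(q,r.round(1).tolist())
Rt=R.from_quat(st['ee_rot']); print(st['position'],Rt.inv().apply([q[0],q[1],30]-st['position']))
go([q[0],q[1],20],np.pi+q[2])
go([609,79,20],np.pi+q[2])
E
```

```text
[ 6.09682567e+02  7.91915985e+01 -3.61096960e-01] [[-0.4, 0.2], [-0.4, 0.3], [0.4, 0.3], [-0.4, 0.4], [-0.5, -0.8], [0.3, 0.1], [0.8, -0.4], [0.3, -0.1]]
[608.44158273  78.66509826  73.00519937] [-1.04603319  0.98466272 43.00233331]
7.68 [608.6  78.7  73.2] j [ 0.39  0.51 -0.21 -0.   -0.85 -0.75] go [[-0.09, 0.09, 5.32], [-0.001, -0.001, 0.004]]
7.68 [608.6  78.7  73.2] j [ 0.39  0.51 -0.21 -0.   -0.85 -0.75] go [[-0.04, 0.05, 5.32], [-0.001, -0.001, 0.004]]
```

Request:
apply_moves --steps '[{"hand":1,"xyz":[-0.1,0.1,3],"delta_rot":[0,0,0]},{"hand":1,"xyz":[-0.1,0.1,5],"delta_rot":[0,0,0]},{"hand":1,"xyz":[-0.1,0.1,6.1],"delta_rot":[0,0,0]},{"hand":1,"xyz":[-0.1,0.1,6.1],"delta_rot":[0,0,0]},{"hand":1,"xyz":[-0.1,0.1,6.1],"delta_rot":[0,0,0]}]'

```text
clock: 8.1
position: [610.2, 79.3, 12.8]
ee_rot: [0.177, 0.984, -0.0, -0.0]
contact_force: [0.4, 0.0, 0.2]
gripper_width: 85.3
```

```bash
cat >> h.py <<'E'
def crop(cam,fn,X=None,half=(70,55),k=5):
    p=get_image(cam); st=telemetry.read_state(); a,b=proj(p,X if X is not None else st['position']).round().astype(int)
    a=int(np.clip(a,half[0],560-half[0])); b=int(np.clip(b,half[1],420-half[1]))
    im=p['frame'][b-half[1]:b+half[1],a-half[0]:a+half[0]]; cv2.imwrite('pics/'+fn,cv2.resize(im,None,fx=k,fy=k,interpolation=cv2.INTER_CUBIC))
    print('crop origin',a-half[0],b-half[1]); return p
E
python3 - <<'E'
from h import *
crop('scene','s6.png'); st=telemetry.read_state(); print(st['position'],st['contact_force'])
E
```

```text
crop origin 192 179
[610.98426564  79.63454203  13.80571472] [-0.03144689 -0.93406257  1.04990706]
```

View pics/s6.png

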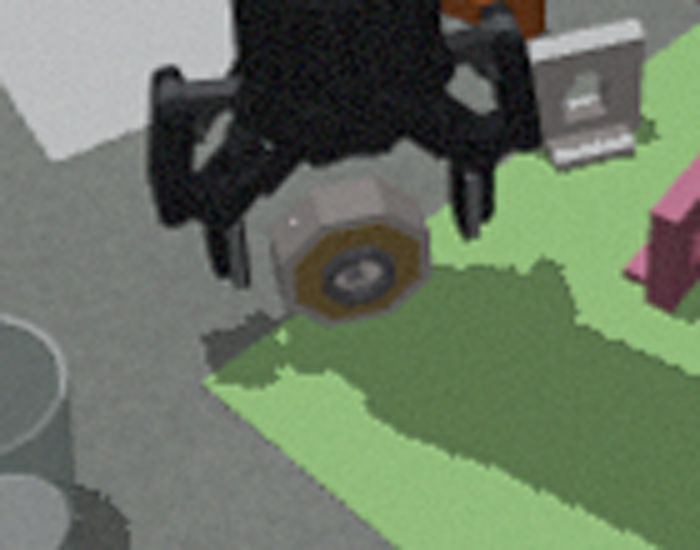

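Request:
apply_moves --steps '[{"hand":1,"xyz":[0,0,0.9],"delta_rot":[0,0,0]},{"hand":1,"xyz":[0,0,0.9],"delta_rot":[0,0,0]},{"hand":0,"xyz":[0,0,0.9],"delta_rot":[0,0,0]},{"hand":0,"xyz":[0,0,0.9],"delta_rot":[0,0,0]},{"hand":0,"xyz":[0,0,0.9],"delta_rot":[0,0,0]},{"hand":0,"xyz":[0,0,0.9],"delta_rot":[0,0,0]},{"hand":0,"xyz":[0,0,0.9],"delta_rot":[0,0,0]},{"hand":0,"xyz":[0,0,0.9],"delta_rot":[0,0,0]}]'

```text
clock: 8.82
position: [610.8, 79.7, 4.9]
ee_rot: [0.177, 0.984, 0.0, 0.001]
contact_force: [-0.6, -0.1, 4.6]
gripper_width: 59.0
```

```bash
python3 - <<'E'
from h import *
w=crop('scene','s7.png'); st=telemetry.read_state(); print(st['position'],st['contact_force'],st['gripper_width'])
snap('wrist','w7.png')
E
```

```text
crop origin 192 182
[610.79689909  79.69571515   4.9390971 ] [-0.7013529   0.09398023  4.92805405] 59.36381145805432
```

View pics/s7.png

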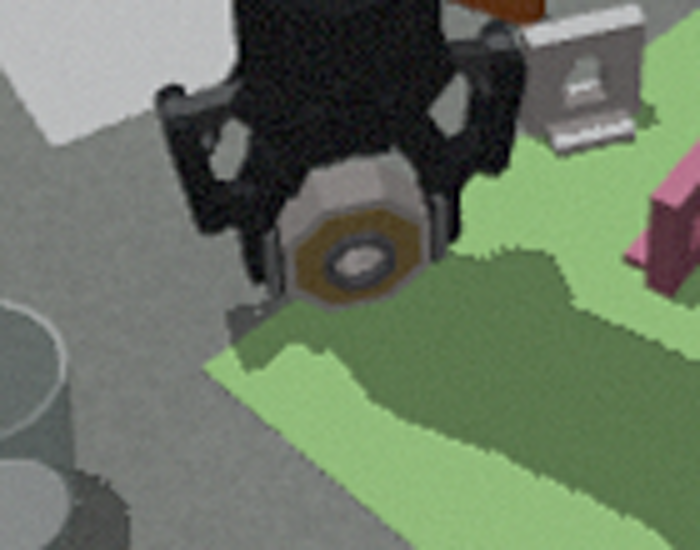

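View pics/w7.png

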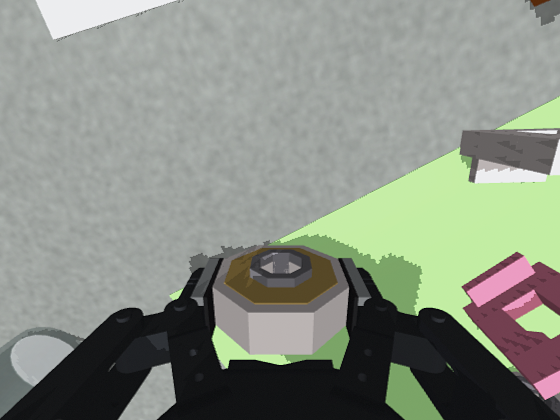

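```bash
python3 -c "
from h import *
go([526,-70,85],3.0586)"
```

```text
8.92 [610.8  79.7   4.9] j [ 0.39  0.6  -0.26  0.   -0.71 -0.75] go [[2.71, -16.98, -8.02], [0.001, 0.001, -0.274]]
```

Request:
apply_moves --steps '[{"hand":0,"xyz":[0,0,-3],"delta_rot":[0,0,0]},{"hand":0,"xyz":[0,0,-6],"delta_rot":[0,0,0]},{"hand":0,"xyz":[0,-1,-9],"delta_rot":[0,0,-0.05]},{"hand":0,"xyz":[0.5,-4,-9],"delta_rot":[0,0,-0.12]},{"hand":0,"xyz":[1.2,-7,-9],"delta_rot":[0,0,-0.2]},{"hand":0,"xyz":[2,-10,-9],"delta_rot":[0,0,-0.274]},{"hand":0,"xyz":[2.4,-13,-9],"delta_rot":[0,0,-0.274]},{"hand":0,"xyz":[2.7,-15,-8.5],"delta_rot":[0,0,-0.274]},{"hand":0,"xyz":[2.7,-16.5,-8.0],"delta_rot":[0,0,-0.274]},{"hand":0,"xyz":[2.7,-17,-8.0],"delta_rot":[0,0,-0.274]},{"hand":0,"xyz":[2.7,-17,-8.0],"delta_rot":[0,0,-0.274]},{"hand":0,"xyz":[2.7,-17,-8.0],"delta_rot":[0,0,-0.274]}]'

```text
clock: 9.92
position: [525.9, -70.2, 84.1]
ee_rot: [0.042, 0.999, 0.0, 0.0]
contact_force: [-0.1, 1.1, -0.1]
gripper_width: 58.8
```

```bash
python3 - <<'E'
from h import *; import pickle
w=snap('wrist','w8.png'); p=[telemetry.read_state()['position']]
s=snap('scene','s8.png'); p.append(telemetry.read_state()['position']); t=snap('top','t8.png'); p.append(telemetry.read_state()['position']); st=telemetry.read_state()
print(np.array(p).round(1),st['contact_force'],st['gripper_width'],R.from_quat(st['ee_rot']).as_euler('xyz').round(3))
pickle.dump((w,s,t,st),open('v8.pkl','wb'))
E
```

```text
[[526.2 -69.8  84.2]
 [526.2 -69.6  84.2]
 [526.2 -69.5  84.2]] [-0.21247332 -0.05325292 -0.84889834] 59.349678341990064 [3.141e+00 1.000e-03 3.060e+00]
```

View pics/w8.png

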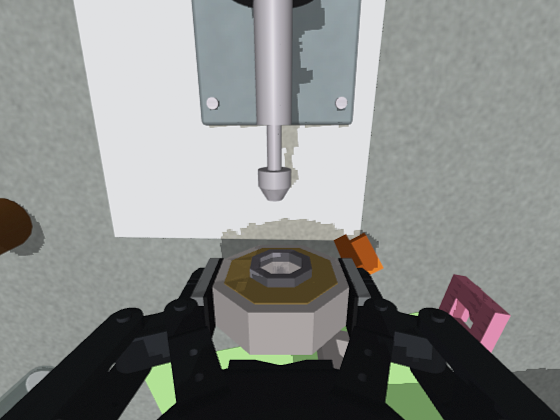

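View pics/s8.png

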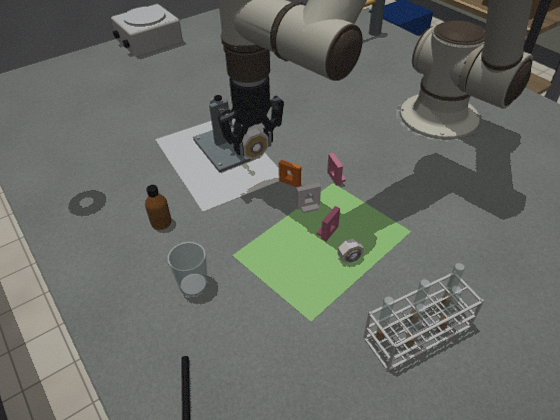

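```bash
python3 - <<'E'
import cv2
im=cv2.imread('pics/w8.png')
cv2.imwrite('pics/w8c.png',cv2.resize(im[80:300,200:350],None,fx=3.6,fy=2.7,interpolation=cv2.INTER_CUBIC))
E
cat > rodfit.py <<'E'
from h import *; import pickle,sys
w,s,t,st=pickle.load(open(sys.argv[1],'rb'))
Rt=R.from_quat(st['ee_rot'])
def toolpt(u,v,z):
    X=atz(w,u,v,z); return Rt.inv().apply(X-st['position']),X
g=cv2.cvtColor(w['frame'],cv2.COLOR_BGR2GRAY).astype(float)
for v in (20,40,60,80,100,115,130,150,175):
    row=g[v-1:v+2,225:330].mean(0); d=np.diff(row); i=np.argsort(-abs(d))[:4]; print(v,sorted([(int(225+k),int(d[k])) for k in i]))
for a in [(274,198),(272.5,110),(272.3,20),(281,266)]: 
    q,X=toolpt(*a,110); print(a,q.round(1),X.round(1))
E
python3 rodfit.py v8.pkl
```

```text
20 [(252, -19), (253, -26), (323, 19), (324, 46)]
40 [(253, -34), (255, 14), (290, -16), (298, 39)]
60 [(254, -21), (290, -17), (299, 23), (300, 37)]
80 [(254, -29), (290, -16), (309, 20), (310, 24)]
100 [(255, -32), (290, -16), (296, 19), (297, 46)]
115 [(255, -34), (290, -17), (297, 19), (298, 46)]
130 [(265, -37), (266, -68), (281, 56), (296, 30)]
150 [(266, -90), (280, 33), (281, 77), (293, 41)]
175 [(257, -94), (290, 40), (291, 26), (297, 33)]
(274, 198) [ -1.5 -47.7 -25.8] [ 523.7 -117.1  110. ]
(272.5, 110) [ -1.7 -83.5 -25.8] [ 521.1 -152.9  110. ]
(272.3, 20) [  -1.5 -114.1  -25.8] [ 518.3 -183.4  110. ]
(281, 266) [  1.5 -14.8 -25.8] [523.5 -84.1 110. ]
```

View pics/w8c.png

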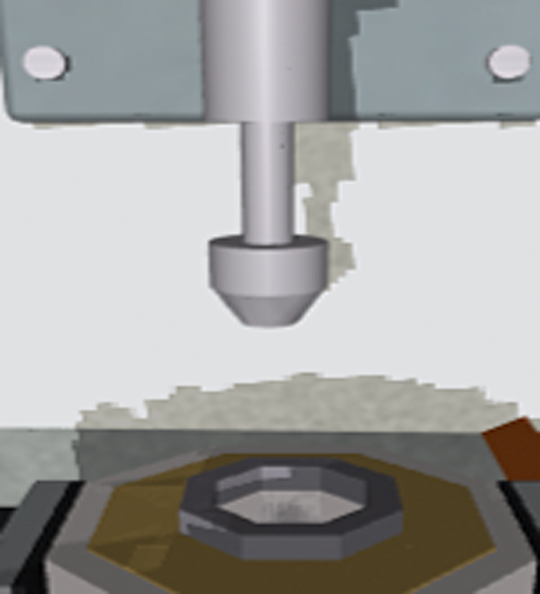

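Request:
apply_moves --steps '[{"hand":0,"xyz":[-0.3,-1,-0.05],"delta_rot":[0,0,0]},{"hand":0,"xyz":[-0.3,-2.4,-0.05],"delta_rot":[0,0,0]},{"hand":0,"xyz":[-0.3,-2.8,-0.05],"delta_rot":[0,0,0]},{"hand":0,"xyz":[-0.3,-3.2,-0.05],"delta_rot":[0,0,0]},{"hand":0,"xyz":[-0.3,-3.6,-0.05],"delta_rot":[0,0,0]},{"hand":0,"xyz":[-0.3,-4.2,-0.05],"delta_rot":[0,0,0]},{"hand":0,"xyz":[-0.3,-4.2,-0.05],"delta_rot":[0,0,0]}]'

```text
clock: 10.65
position: [524.9, -113.1, 84.6]
ee_rot: [0.042, 0.999, -0.0, -0.0]
contact_force: [-0.7, -0.5, 0.1]
gripper_width: 59.3
```

```bash
python3 - <<'E'
from h import *; import pickle
w=snap('wrist','w9.png'); st=telemetry.read_state()
print(st['position'].round(1),st['contact_force'],st['gripper_width'])
cv2.imwrite('pics/w9c.png',cv2.resize(w['frame'][80:300,200:350],None,fx=3.6,fy=2.7,interpolation=cv2.INTER_CUBIC))
crop('scene','s9.png',[520,-130,110],(50,40),7)
E
```

```text
[ 524.9 -112.8   84.6] [ 0.15952991  0.59351534 -0.54366185] 58.86188672595001
crop origin 190 88
```

View pics/w9c.png

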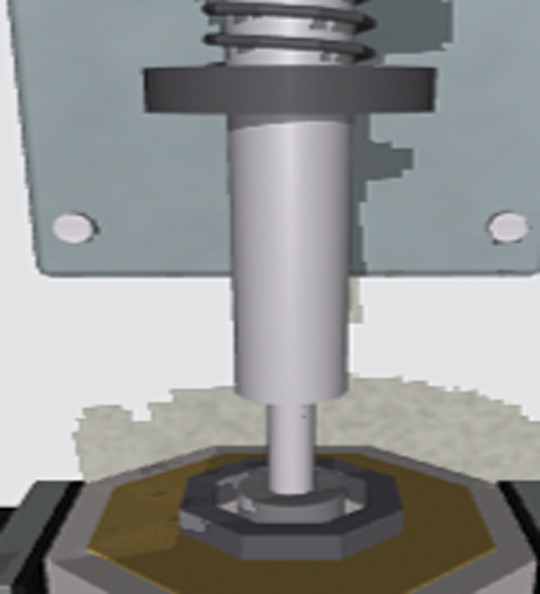

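View pics/s9.png

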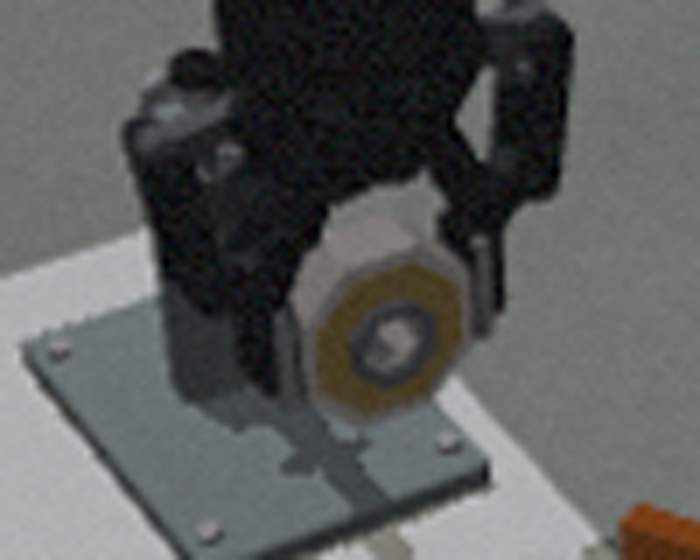

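Request:
apply_moves --steps '[{"hand":0,"xyz":[0,-1,0],"delta_rot":[0,0,0]},{"hand":0,"xyz":[0,-2,0],"delta_rot":[0,0,0]},{"hand":0,"xyz":[0,-3,0],"delta_rot":[0,0,0]},{"hand":0,"xyz":[0,-4,0],"delta_rot":[0,0,0]},{"hand":0,"xyz":[0,-5,0],"delta_rot":[0,0,0]},{"hand":0,"xyz":[0,-5.6,0],"delta_rot":[0,0,0]},{"hand":0,"xyz":[0,-5.6,0],"delta_rot":[0,0,0]}]'

```text
clock: 11.33
position: [520.1, -169.8, 84.5]
ee_rot: [0.043, 0.999, -0.0, -0.0]
contact_force: [-0.3, -0.2, -1.1]
gripper_width: 59.3
```

```bash
python3 - <<'E'
from h import *; import pickle
w=snap('wrist','w10.png'); st=telemetry.read_state()
print(st['position'].round(1),st['contact_force'],st['gripper_width'])
E
```

```text
[ 520.1 -169.2   84.5] [ 0.3816232   0.57660555 -1.58801637] 59.169125279500854
```

View pics/w10.png

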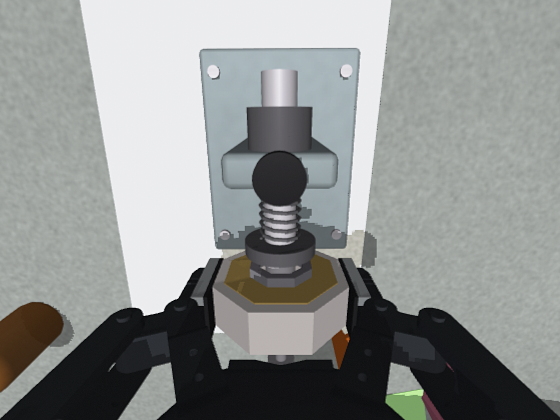

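Request:
apply_moves --steps '[{"hand":0,"xyz":[0,-0.5,0],"delta_rot":[0,0,0]},{"hand":0,"xyz":[0,-0.8,0],"delta_rot":[0,0,0]},{"hand":0,"xyz":[0,-0.8,0],"delta_rot":[0,0,0]}]'

```text
clock: 11.63
position: [519.7, -176.4, 84.7]
ee_rot: [0.042, 0.999, 0.0, 0.0]
contact_force: [-0.6, 1.0, -0.8]
gripper_width: 59.1
```

Request:
apply_moves --steps '[{"hand":0,"xyz":[0,-0.2,0],"delta_rot":[0,0,0]},{"hand":0,"xyz":[0,-0.2,0],"delta_rot":[0,0,0]}]'

```text
clock: 11.8
position: [519.6, -178.0, 84.7]
ee_rot: [0.041, 0.999, 0.0, 0.0]
contact_force: [0.0, 1.8, -0.1]
gripper_width: 59.1
```

Request:
apply_moves --steps '[{"hand":0,"xyz":[0,-0.2,0],"delta_rot":[0,0,0]},{"hand":0,"xyz":[0,-0.2,0],"delta_rot":[0,0,0]}]'

```text
clock: 11.97
position: [519.4, -180.0, 84.7]
ee_rot: [0.041, 0.999, 0.0, 0.0]
contact_force: [-0.8, 3.0, 0.9]
gripper_width: 59.2
```

```bash
python3 - <<'E'
from h import *; import pickle
w=snap('wrist','w11.png'); st=telemetry.read_state()
print(st['position'].round(1),st['contact_force'],st['gripper_width'])
E
```

```text
[ 519.5 -180.    84.7] [-1.3640306   1.78303737 -0.16107548] 58.784946288175334
```

View pics/w11.png

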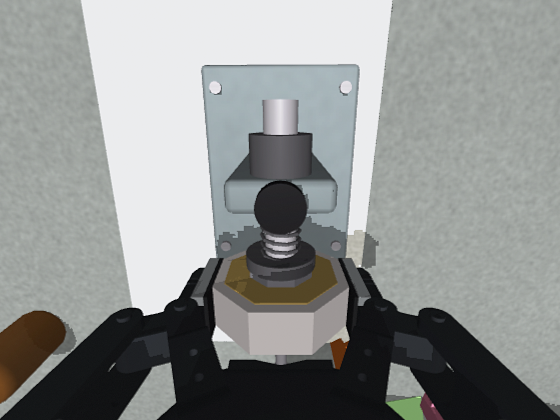

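Request:
apply_moves --steps '[{"hand":0,"xyz":[0,0.2,0.1],"delta_rot":[0,0,0]},{"hand":0,"xyz":[0,0.2,0.25],"delta_rot":[0,0,0]},{"hand":0,"xyz":[0,0.2,0.25],"delta_rot":[0,0,0]},{"hand":1,"xyz":[0,0.2,0.25],"delta_rot":[0,0,0]},{"hand":1,"xyz":[0,0.2,0.25],"delta_rot":[0,0,0]},{"hand":1,"xyz":[0,0.2,0.25],"delta_rot":[0,0,0]},{"hand":1,"xyz":[0,0.2,0.25],"delta_rot":[0,0,0]},{"hand":1,"xyz":[0,0.2,0.25],"delta_rot":[0,0,0]},{"hand":1,"xyz":[0,0.2,-1],"delta_rot":[0,0,0]},{"hand":1,"xyz":[0,0.2,-4],"delta_rot":[0,0,0]},{"hand":1,"xyz":[0,0.2,-8],"delta_rot":[0,0,0]},{"hand":1,"xyz":[0,0.2,-11],"delta_rot":[0,0,0]}]'

```text
clock: 13.02
position: [519.9, -178.6, 197.2]
ee_rot: [0.041, 0.999, -0.0, 0.001]
contact_force: [1.4, -0.1, 0.8]
gripper_width: 85.3
```

```bash
python3 - <<'E'
from h import *; import pickle
w=snap('wrist','w12.png'); st=telemetry.read_state()
crop('scene','s12.png',[520,-150,110],(50,40),7)
go([503.5,218.5,120],np.pi-.297)
E
```

```text
crop origin 185 84
13.12 [ 523.  -179.1  201. ] j [-0.04  0.28 -0.22  0.   -1.06 -0.05] go [[5.31, 39.47, 7.97], [-0.0, 0.013, 0.215]]
```

View pics/w12.png

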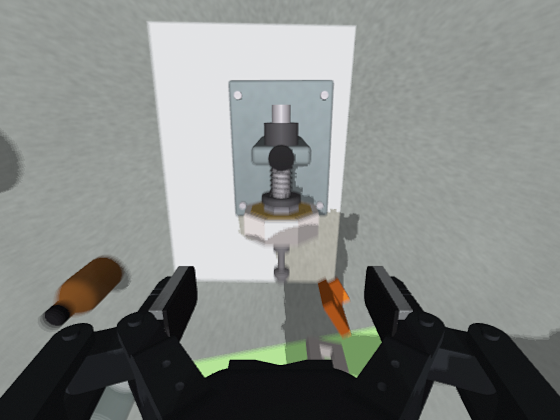

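View pics/s12.png

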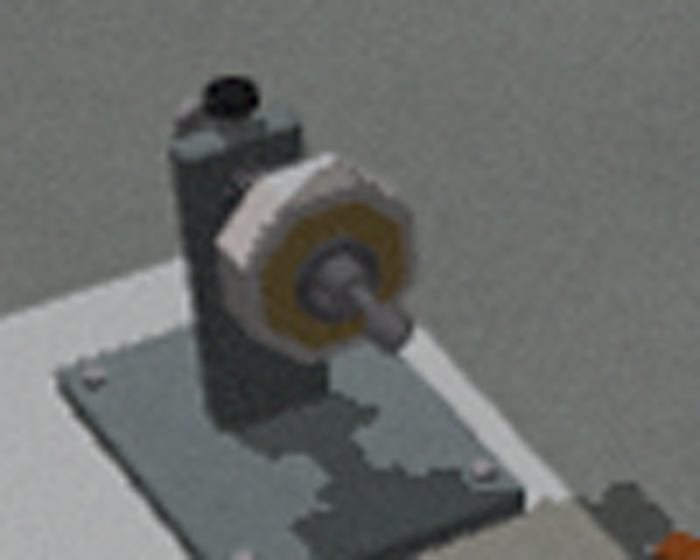

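Request:
apply_moves --steps '[{"hand":1,"xyz":[4.9,39.4,0],"delta_rot":[0,0,0.215]},{"hand":1,"xyz":[4.9,39.4,0],"delta_rot":[0,0,0.215]},{"hand":1,"xyz":[4.9,39.4,0],"delta_rot":[0,0,0.215]},{"hand":1,"xyz":[4.9,39.4,0],"delta_rot":[0,0,0.215]},{"hand":1,"xyz":[4.9,39.4,0],"delta_rot":[0,0,0.215]},{"hand":1,"xyz":[4.9,39.4,0],"delta_rot":[0,0,0.215]},{"hand":1,"xyz":[4.9,39.4,0],"delta_rot":[0,0,0.215]},{"hand":1,"xyz":[4.9,39.4,4],"delta_rot":[0,0,0.215]},{"hand":1,"xyz":[4.9,39.4,9],"delta_rot":[0,0,0.215]},{"hand":1,"xyz":[4.9,39.4,9],"delta_rot":[0,0,0.215]},{"hand":1,"xyz":[4.9,39.4,9],"delta_rot":[0,0,0.215]},{"hand":1,"xyz":[4.9,39.4,9],"delta_rot":[0,0,0.215]}]'

```text
clock: 14.12
position: [500.8, 219.5, 100.0]
ee_rot: [0.147, 0.989, -0.003, -0.003]
contact_force: [-0.2, -0.3, 0.0]
gripper_width: 85.7
```

```bash
python3 - <<'E'
from h import *; import pickle
w=snap('wrist','w13.png'); st=telemetry.read_state(); pickle.dump((w,0,0,st),open('v13.pkl','wb'))
go([503.5,218.5,90],np.pi-.297)
cv2.imwrite('pics/w13c.png',cv2.resize(w['frame'][200:300,210:350],None,fx=5.5,fy=5.5,interpolation=cv2.INTER_CUBIC))
E
```

```text
14.17 [501.9 218.8 102.1] j [ 0.71  0.38 -0.35 -0.   -0.85 -1.  ] go [[-0.16, 0.03, 1.21], [-0.005, -0.003, 0.001]]
```

View pics/w13.png

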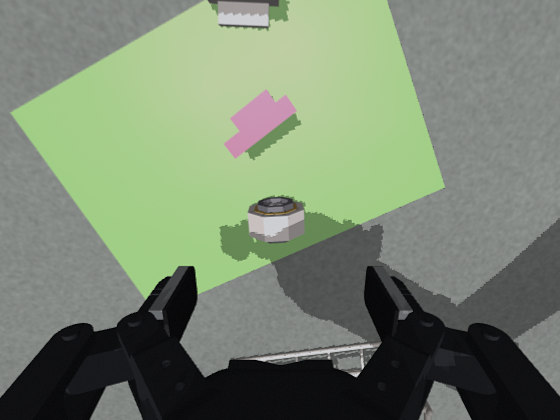

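View pics/w13c.png

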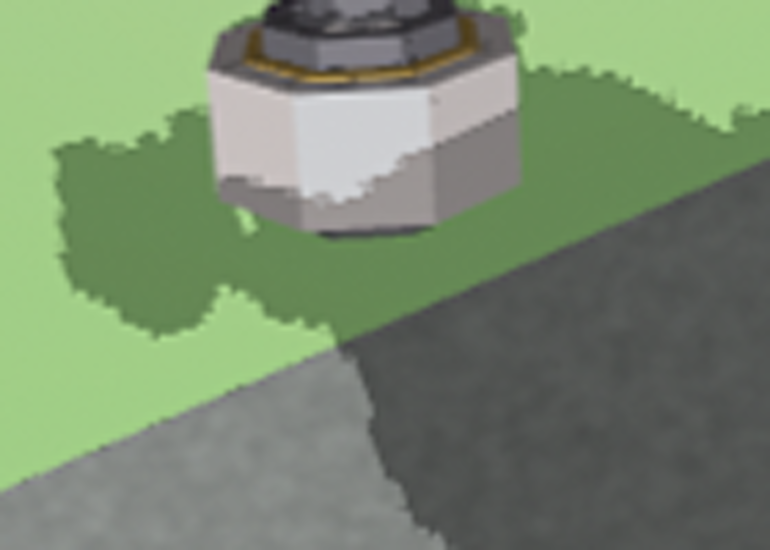

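```bash
python3 - <<'E'
from h import *; import pickle
w,s,t,st=pickle.load(open('v13.pkl','rb'))
pts=[((9.11,-10,44),(298,95)),((-9.11,-10,44),(432,90)),((9.11,10,44),(302,226)),((-9.11,10,44),(436,222)),((22,-10,31.1),(210,72)),((22,10,31.1),(218,190)),((-22,-10,31.1),(517,57)),((-22,10,31.1),(522,182))]
obs=[(w,m,(210+a/5.5,200+b/5.5)) for m,(a,b) in pts]
q,r=fit_pose(obs,[503,218,-.297]); print(q,r.round(1).tolist())
Rt=R.from_quat(st['ee_rot']); print(st['position'],Rt.inv().apply([q[0],q[1],22]-st['position']))
go([q[0],q[1],0],np.pi+q[2])
E
```

```text
[ 5.02595400e+02  2.18790079e+02 -2.59462843e-01] [[-0.5, -0.5], [-0.1, -0.5], [0.3, 0.6], [-0.1, 0.5], [-0.1, -1.2], [0.2, 1.1], [0.5, -0.5], [-0.1, 0.6]]
[501.91260788 218.75334918 102.06760231] [-0.89432858  0.59979282 80.06328071]
14.17 [501.9 218.8 102.1] j [ 0.71  0.38 -0.35 -0.   -0.85 -1.  ] go [[-0.1, 0.07, 10.21], [-0.005, -0.003, -0.036]]
```

Request:
apply_moves --steps '[{"hand":1,"xyz":[0,0.1,3],"delta_rot":[0,0,-0.036]},{"hand":1,"xyz":[0,0.1,6],"delta_rot":[0,0,-0.036]},{"hand":1,"xyz":[0,0.1,8],"delta_rot":[0,0,-0.036]},{"hand":1,"xyz":[0,0.1,9.5],"delta_rot":[0,0,-0.036]},{"hand":1,"xyz":[0,0.1,10.1],"delta_rot":[0,0,-0.036]},{"hand":1,"xyz":[0,0.1,10.1],"delta_rot":[0,0,-0.036]},{"hand":1,"xyz":[0,0.1,10.1],"delta_rot":[0,0,-0.036]}]'

```text
clock: 14.75
position: [504.6, 219.3, 4.7]
ee_rot: [0.131, 0.991, 0.0, 0.001]
contact_force: [-0.9, -0.1, 1.0]
gripper_width: 85.5
```

```bash
python3 - <<'E'
from h import *; import pickle
crop('scene','s14.png',[503,218,20],(50,40),7)
go([502.6,218.8,1],np.pi-.26); print(telemetry.read_state()['contact_force'])
E
```

```text
crop origin 299 210
14.8 [504.8 219.7   5.1] j [ 0.71  0.52 -0.43  0.   -0.62 -0.97] go [[0.19, -0.14, 0.41], [0.002, 0.002, -0.002]]
[1.35267812 0.62850862 0.21021112]
```

View pics/s14.png

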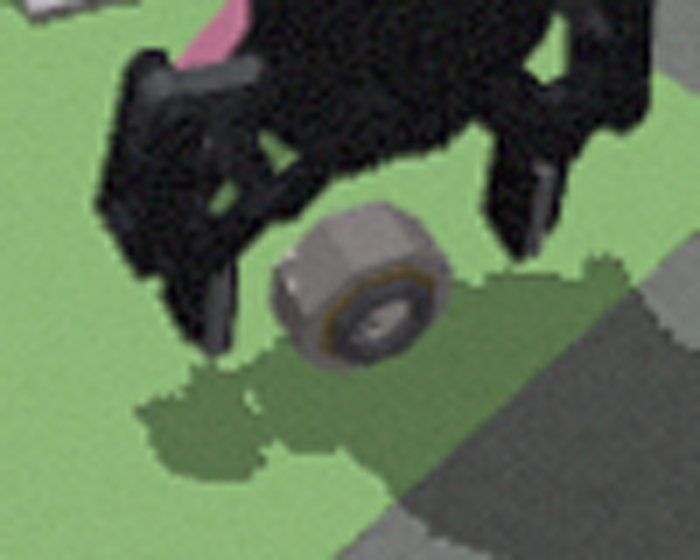

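Tips are well clear of the bench; I'll go a little lower and close.

Request:
apply_moves --steps '[{"hand":1,"xyz":[0.1,-0.1,0.3],"delta_rot":[0,0,0]},{"hand":1,"xyz":[0.1,-0.1,0.3],"delta_rot":[0,0,0]},{"hand":0,"xyz":[0.1,-0.1,0.3],"delta_rot":[0,0,0]},{"hand":0,"xyz":[0.1,-0.1,0.3],"delta_rot":[0,0,0]},{"hand":0,"xyz":[0.1,-0.1,0.3],"delta_rot":[0,0,0]},{"hand":0,"xyz":[0.1,-0.1,0.3],"delta_rot":[0,0,0]},{"hand":0,"xyz":[0.1,-0.1,0.3],"delta_rot":[0,0,0]},{"hand":0,"xyz":[0.1,-0.1,0.3],"delta_rot":[0,0,0]},{"hand":0,"xyz":[0.1,-0.1,0.3],"delta_rot":[0,0,0]}]'

```text
clock: 15.55
position: [502.8, 219.0, 1.1]
ee_rot: [0.131, 0.991, 0.0, 0.0]
contact_force: [-0.3, 0.8, 4.9]
gripper_width: 42.6
```

```bash
python3 - <<'E'
from h import *; import pickle
crop('scene','s15.png',[503,218,20],(50,40),7)
go([526,-60,90],3.0586); st=telemetry.read_state(); print(st['contact_force'],st['gripper_width'])
E
```

```text
crop origin 299 210
15.6 [502.8 219.    1.1] j [ 0.71  0.52 -0.44  0.   -0.61 -0.97] go [[-9.47, -26.34, -8.9], [0.001, 0.001, -0.179]]
[-0.73921633  0.52132131  5.04824958] 43.21740171064784
```

View pics/s15.png

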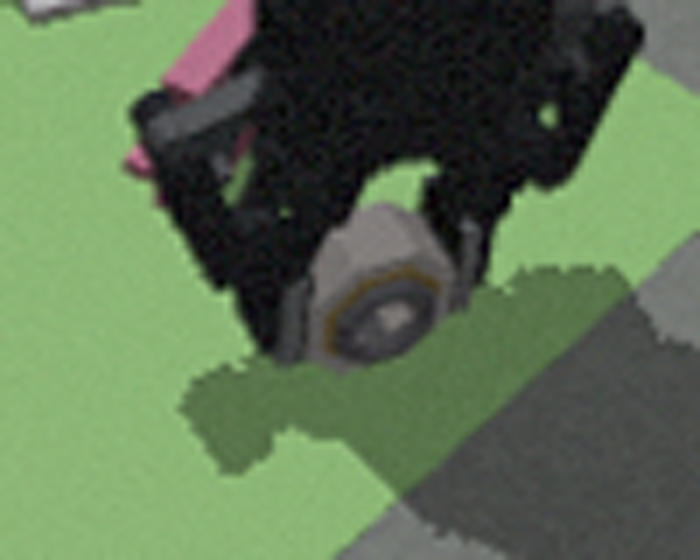

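Request:
apply_moves --steps '[{"hand":0,"xyz":[0,0,-3],"delta_rot":[0,0,0]},{"hand":0,"xyz":[0,0,-6],"delta_rot":[0,0,0]},{"hand":0,"xyz":[0,-1,-9],"delta_rot":[0,0,-0.05]},{"hand":0,"xyz":[-1.5,-4,-10],"delta_rot":[0,0,-0.1]},{"hand":0,"xyz":[-3,-8,-11],"delta_rot":[0,0,-0.179]},{"hand":0,"xyz":[-4.5,-12,-11],"delta_rot":[0,0,-0.179]},{"hand":0,"xyz":[-6,-16,-11],"delta_rot":[0,0,-0.179]},{"hand":0,"xyz":[-7.5,-20,-10],"delta_rot":[0,0,-0.179]},{"hand":0,"xyz":[-9,-24,-9.5],"delta_rot":[0,0,-0.179]},{"hand":0,"xyz":[-9.8,-26.2,-8.9],"delta_rot":[0,0,-0.179]},{"hand":0,"xyz":[-9.8,-26.2,-8.9],"delta_rot":[0,0,-0.179]},{"hand":0,"xyz":[-9.8,-26.2,-8.9],"delta_rot":[0,0,-0.179]}]'

```text
clock: 16.6
position: [528.2, -61.5, 88.4]
ee_rot: [0.044, 0.999, -0.0, -0.001]
contact_force: [0.7, 0.2, -0.2]
gripper_width: 43.1
```

```bash
python3 - <<'E'
from h import *; import pickle
w=snap('wrist','w16.png'); st=telemetry.read_state(); w=snap('wrist','w16.png');st=telemetry.read_state(); pickle.dump((w,0,0,st),open('v16.pkl','wb'))
go([529.3,-60,89.5],3.0586);print(st['contact_force'],st['gripper_width'])
cv2.imwrite('pics/w16c.png',cv2.resize(w['frame'][80:300,200:350],None,fx=3.6,fy=2.7,interpolation=cv2.INTER_CUBIC))
E
python3 rodfit.py v16.pkl
```

```text
16.7 [529.  -59.5  89.3] j [ 0.19  0.37 -0.4  -0.   -0.8  -0.28] go [[-0.03, -0.05, -0.02], [0.0, -0.001, -0.0]]
[-0.03526327 -0.00362284 -0.40726941] 43.103986558469664
20 [(234, 2), (235, 6), (319, -11), (320, -8)]
40 [(242, -14), (243, -10), (305, 11), (310, -9)]
60 [(251, -32), (261, 29), (262, 21), (294, -37)]
80 [(245, -16), (246, -49), (261, 21), (294, -16)]
100 [(245, -30), (246, -31), (271, 33), (285, -30)]
115 [(268, -37), (271, -27), (272, 28), (286, 43)]
130 [(271, -85), (285, 25), (286, 34), (300, 39)]
150 [(261, -21), (262, -103), (294, 51), (295, 79)]
175 [(270, -17), (271, -15), (285, 12), (286, 22)]
(274, 198) [ -1.6 -46.4 -20.7] [ 526.8 -105.9  110. ]
(272.5, 110) [ -1.9 -83.7 -20.7] [ 523.9 -143.1  110. ]
(272.3, 20) [  -1.6 -115.5  -20.7] [ 521.  -174.8  110. ]
(281, 266) [  1.5 -12.2 -20.7] [526.6 -71.6 110. ]
```

View pics/w16c.png

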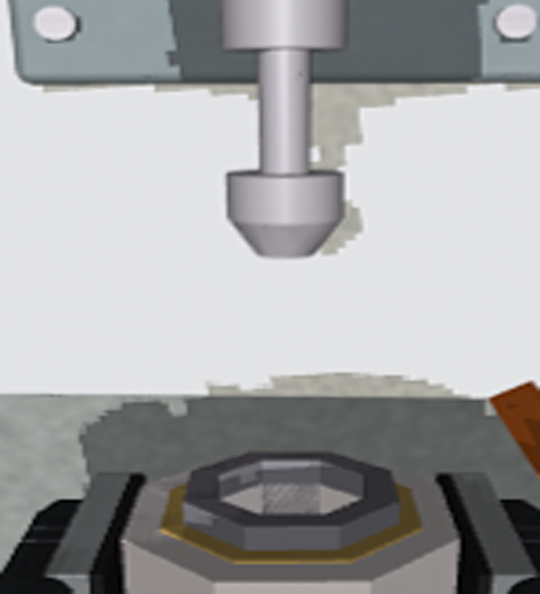

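Request:
apply_moves --steps '[{"hand":0,"xyz":[-0.1,-1,0],"delta_rot":[0,0,0]},{"hand":0,"xyz":[-0.1,-2.5,0],"delta_rot":[0,0,0]},{"hand":0,"xyz":[-0.1,-3.6,0],"delta_rot":[0,0,0]},{"hand":0,"xyz":[-0.1,-4.2,0],"delta_rot":[0,0,0]},{"hand":0,"xyz":[-0.1,-4.8,0],"delta_rot":[0,0,0]},{"hand":0,"xyz":[-0.1,-5.2,0],"delta_rot":[0,0,0]},{"hand":0,"xyz":[-0.1,-5.2,0],"delta_rot":[0,0,0]}]'

```text
clock: 17.28
position: [525.8, -112.1, 89.7]
ee_rot: [0.042, 0.999, 0.0, 0.0]
contact_force: [-0.2, 0.1, 0.0]
gripper_width: 42.9
```

```bash
python3 - <<'E'
from h import *; import pickle
w=snap('wrist','w17.png'); st=telemetry.read_state()
print(st['position'].round(1),st['contact_force'],st['gripper_width'])
cv2.imwrite('pics/w17c.png',cv2.resize(w['frame'][80:300,200:350],None,fx=3.6,fy=2.7,interpolation=cv2.INTER_CUBIC))
crop('scene','s17.png',[523,-120,110],(50,40),7)
E
```

```text
[ 525.9 -111.8   89.7] [ 0.84802042  0.14050744 -0.03537563] 42.84483844424966
crop origin 191 91
```

View pics/w17c.png

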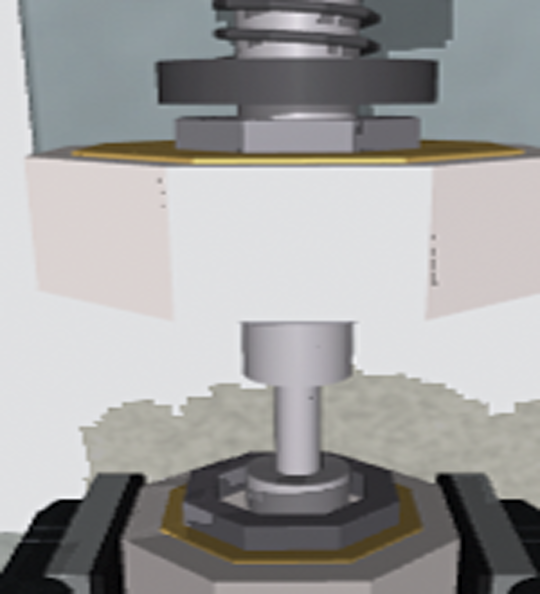

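View pics/s17.png

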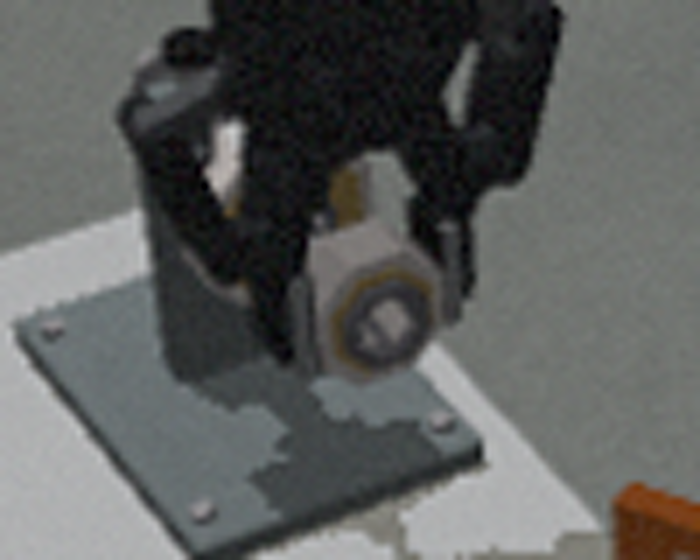

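Request:
apply_moves --steps '[{"hand":0,"xyz":[0.05,-1,0],"delta_rot":[0,0,0]},{"hand":0,"xyz":[0.05,-2,0],"delta_rot":[0,0,0]},{"hand":0,"xyz":[0.05,-2.7,0],"delta_rot":[0,0,0]},{"hand":0,"xyz":[0.05,-3.2,0],"delta_rot":[0,0,0]},{"hand":0,"xyz":[0.05,-3.6,0],"delta_rot":[0,0,0]},{"hand":0,"xyz":[0.05,-3.6,0],"delta_rot":[0,0,0]}]'

```text
clock: 17.88
position: [522.3, -148.2, 89.6]
ee_rot: [0.042, 0.999, 0.0, 0.0]
contact_force: [0.4, 1.4, 0.5]
gripper_width: 43.2
```

Request:
apply_moves --steps '[{"hand":0,"xyz":[0,-0.2,0],"delta_rot":[0,0,0]},{"hand":0,"xyz":[0,-0.2,0],"delta_rot":[0,0,0]},{"hand":0,"xyz":[0,-0.2,0],"delta_rot":[0,0,0]}]'

```text
clock: 18.13
position: [522.2, -149.2, 89.6]
ee_rot: [0.041, 0.999, 0.0, -0.0]
contact_force: [-0.4, 1.8, -0.2]
gripper_width: 43.0
```

```bash
python3 - <<'E'
from h import *; import pickle
w=snap('wrist','w18.png'); 
for _ in range(3):
  get_image('top'); st=telemetry.read_state(); print(st['position'].round(1),st['contact_force'].round(1),st['gripper_width'])
E
```

```text
[ 522.1 -149.2   89.6] [-0.1  1.2 -1. ] 42.806403807442365
[ 522.2 -149.2   89.6] [-1.   1.1  0.2] 42.65791373601178
[ 522.2 -149.2   89.6] [-1.4  2.2  0.3] 42.91430035795586
```

View pics/w18.png

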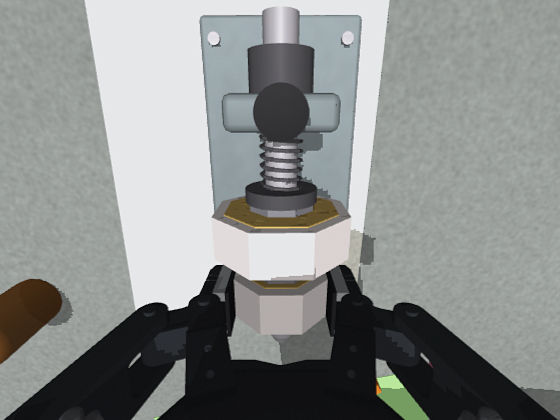

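Request:
apply_moves --steps '[{"hand":0,"xyz":[0,0,0.1],"delta_rot":[0,0,0]},{"hand":0,"xyz":[0,0,0.25],"delta_rot":[0,0,0]},{"hand":0,"xyz":[0,0,0.25],"delta_rot":[0,0,0]},{"hand":1,"xyz":[0,0,0.25],"delta_rot":[0,0,0]},{"hand":1,"xyz":[0,0,0.25],"delta_rot":[0,0,0]},{"hand":1,"xyz":[0,0,0.25],"delta_rot":[0,0,0]},{"hand":1,"xyz":[0,0,0.25],"delta_rot":[0,0,0]},{"hand":1,"xyz":[0,0,0.25],"delta_rot":[0,0,0]},{"hand":1,"xyz":[0,0,0],"delta_rot":[0,0,0]},{"hand":1,"xyz":[0,0,-2],"delta_rot":[0,0,0]},{"hand":1,"xyz":[0,0,-6],"delta_rot":[0,0,0]},{"hand":1,"xyz":[0,0,-9],"delta_rot":[0,0,0]}]'

```text
clock: 19.33
position: [522.3, -149.8, 181.5]
ee_rot: [0.041, 0.999, -0.0, -0.0]
contact_force: [1.7, 0.4, -0.4]
gripper_width: 84.8
```

```bash
python3 - <<'E'
from h import *; import pickle
get_image('top'); w=snap('wrist','w19.png'); st=telemetry.read_state()
crop('scene','s19.png',[520,-150,110],(50,40),7)
go([477.5,57.5,105],np.pi-.328)
E
```

```text
crop origin 185 84
19.48 [ 524.  -149.6  182.8] j [ 0.02  0.28 -0.26  0.   -1.02 -0.1 ] go [[6.4, 20.25, 7.74], [0.001, 0.007, 0.245]]
```

View pics/w19.png

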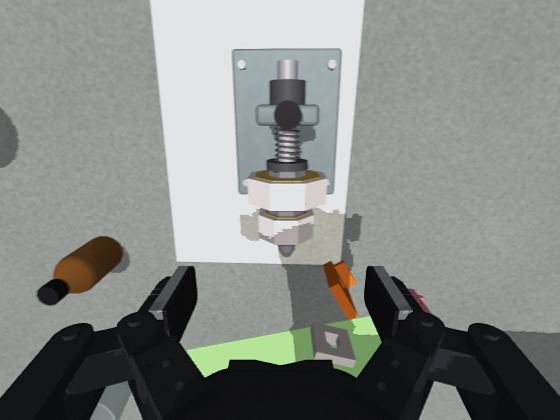

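View pics/s19.png

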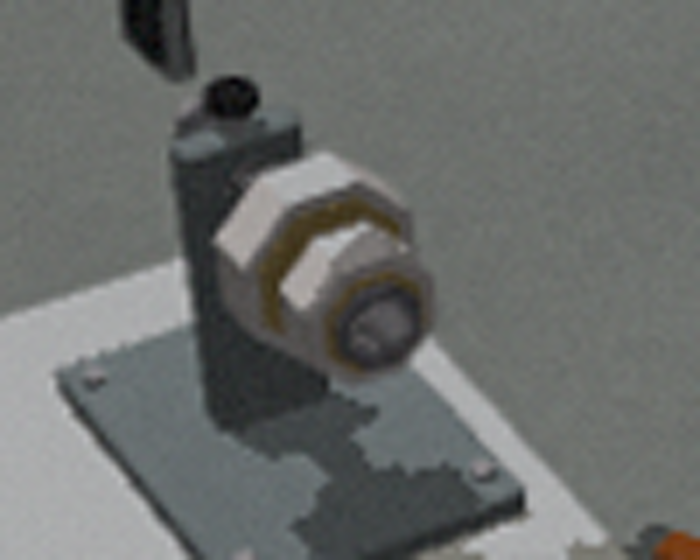

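Request:
apply_moves --steps '[{"hand":1,"xyz":[6.3,20.3,0],"delta_rot":[0,0,0.245]},{"hand":1,"xyz":[6.3,20.3,0],"delta_rot":[0,0,0.245]},{"hand":1,"xyz":[6.3,20.3,0],"delta_rot":[0,0,0.245]},{"hand":1,"xyz":[6.3,20.3,0],"delta_rot":[0,0,0.245]},{"hand":1,"xyz":[6.3,20.3,4],"delta_rot":[0,0,0.245]},{"hand":1,"xyz":[6.3,20.3,7.5],"delta_rot":[0,0,0.245]},{"hand":1,"xyz":[6.3,20.3,7.5],"delta_rot":[0,0,0.245]},{"hand":1,"xyz":[6.3,20.3,7.5],"delta_rot":[0,0,0.245]},{"hand":1,"xyz":[6.3,20.3,7.5],"delta_rot":[0,0,0.245]}]'

```text
clock: 20.23
position: [475.7, 57.9, 103.7]
ee_rot: [0.163, 0.987, -0.001, -0.001]
contact_force: [0.3, 0.1, -0.3]
gripper_width: 85.5
```

```bash
python3 - <<'E'
from h import *; import pickle
get_image('top'); w=snap('wrist','w20.png'); st=telemetry.read_state(); pickle.dump((w,0,0,st),open('v20.pkl','wb'))
go([477.5,57.5,90],np.pi-.328)
cv2.imwrite('pics/w20c.png',cv2.resize(w['frame'][190:280,220:340],None,fx=6.5,fy=6.5,interpolation=cv2.INTER_CUBIC))
E
```

```text
20.33 [477.2  57.8 105.4] j [ 0.46  0.27 -0.51  0.   -0.79 -0.79] go [[-0.04, -0.02, 1.54], [0.001, 0.001, -0.0]]
```

View pics/w20.png

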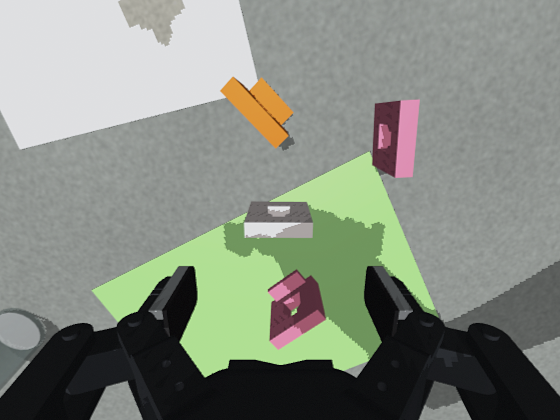

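View pics/w20c.png

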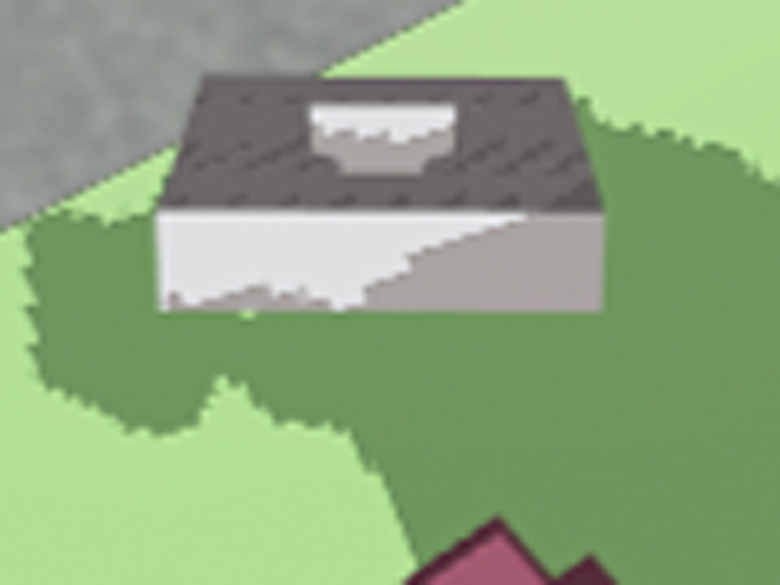

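```bash
python3 - <<'E'
from h import *; import pickle
w,s,t,st=pickle.load(open('v20.pkl','rb'))
pts=[((25,-6,54),(157,212)),((-25,-6,54),(604,211)),((25,6,54),(160,311)),((-25,6,54),(604,311)),((25,-6,0),(203,75)),((-25,-6,0),(565,77))]
obs=[(w,m,(220+a/6.5,190+b/6.5)) for m,(a,b) in pts]
q,r=fit_pose(obs,[477,57,-.32]); print(q,r.round(1).tolist())
Rt=R.from_quat(st['ee_rot']); print(st['position'],Rt.inv().apply([q[0],q[1],24]-st['position']))
go([q[0],q[1],3],np.pi+q[2])
E
```

```text
[ 4.77052967e+02  5.68412627e+01 -3.28507337e-01] [[-0.1, 0.1], [0.3, 0.2], [0.1, 0.1], [-0.3, 0.1], [-0.0, -0.1], [-0.0, -0.4]]
[477.19275963  57.82695187 105.41490198] [-7.84899383e-02 -1.03857188e+00  8.14143267e+01]
20.33 [477.2  57.8 105.4] j [ 0.46  0.27 -0.51  0.   -0.79 -0.79] go [[-0.01, -0.11, 10.24], [0.001, 0.001, 0.0]]
```

Request:
apply_moves --steps '[{"hand":1,"xyz":[-0.15,-0.1,3],"delta_rot":[0,0,0]},{"hand":1,"xyz":[-0.15,-0.1,6],"delta_rot":[0,0,0]},{"hand":1,"xyz":[-0.15,-0.1,8],"delta_rot":[0,0,0]},{"hand":1,"xyz":[-0.15,-0.1,9.7],"delta_rot":[0,0,0]},{"hand":1,"xyz":[-0.15,-0.1,10.2],"delta_rot":[0,0,0]},{"hand":1,"xyz":[-0.15,-0.1,10.2],"delta_rot":[0,0,0]},{"hand":1,"xyz":[-0.15,-0.1,10.2],"delta_rot":[0,0,0]}]'

```text
clock: 20.92
position: [478.6, 56.6, 3.7]
ee_rot: [0.164, 0.987, 0.001, 0.001]
contact_force: [0.4, -0.5, 0.6]
gripper_width: 85.4
```

```bash
python3 - <<'E'
from h import *; import pickle
crop('scene','s21.png',[477,57,24],(50,40),7)
w=snap('wrist','w21.png')
go([477,56.8,3],np.pi-.328); print(telemetry.read_state()['contact_force'])
E
```

```text
crop origin 258 156
21.02 [478.7  56.9   4.1] j [ 0.46  0.44 -0.6   0.   -0.52 -0.78] go [[0.16, -0.06, 0.11], [0.002, 0.003, -0.0]]
[-0.04822551  0.04525776  0.95413576]
```

View pics/s21.png

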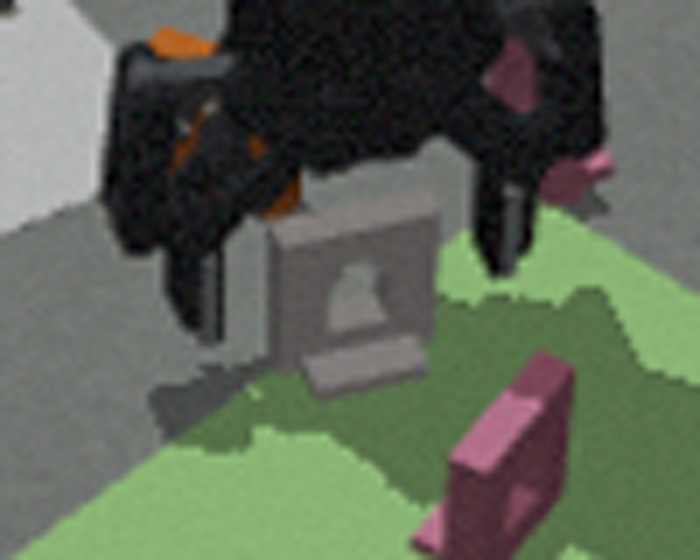

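View pics/w21.png

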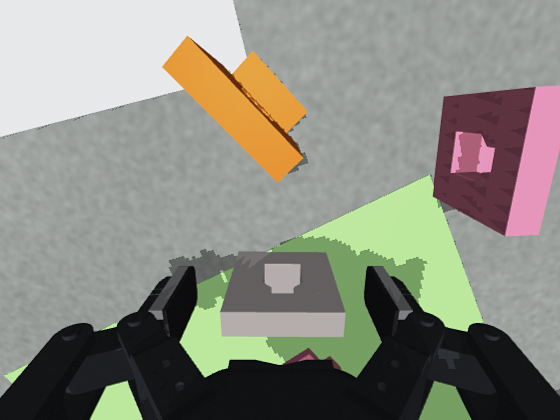

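Request:
apply_moves --steps '[{"hand":0,"xyz":[0.05,-0.05,0.1],"delta_rot":[0,0,0]},{"hand":0,"xyz":[0.05,-0.05,0.1],"delta_rot":[0,0,0]},{"hand":0,"xyz":[0.05,-0.05,0.1],"delta_rot":[0,0,0]},{"hand":0,"xyz":[0.05,-0.05,0.1],"delta_rot":[0,0,0]},{"hand":0,"xyz":[0.05,-0.05,0.1],"delta_rot":[0,0,0]},{"hand":0,"xyz":[0.05,-0.05,0.1],"delta_rot":[0,0,0]},{"hand":0,"xyz":[0.05,-0.05,0.1],"delta_rot":[0,0,0]}]'

```text
clock: 21.6
position: [477.1, 56.5, 2.4]
ee_rot: [0.163, 0.987, 0.0, 0.0]
contact_force: [-0.1, 0.2, 5.7]
gripper_width: 49.1
```

```bash
python3 - <<'E'
from h import *; import pickle
w=snap('wrist','w22.png')
go([529.5,-55,92],3.0586); print(telemetry.read_state()['contact_force'],telemetry.read_state()['gripper_width'])
E
```

```text
21.65 [477.2  56.5   2.4] j [ 0.46  0.44 -0.61  0.   -0.52 -0.79] go [[-8.55, -8.87, -8.95], [0.0, 0.001, -0.245]]
[-0.65436424 -0.41416671  5.65679382] 49.42569451292239
```

View pics/w22.png

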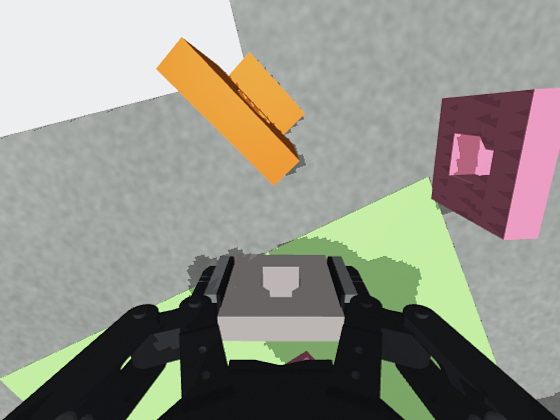

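Request:
apply_moves --steps '[{"hand":0,"xyz":[0,0,-3],"delta_rot":[0,0,0]},{"hand":0,"xyz":[0,0,-6],"delta_rot":[0,0,0]},{"hand":0,"xyz":[-0.5,0,-9.5],"delta_rot":[0,0,-0.05]},{"hand":0,"xyz":[-3,-2,-10],"delta_rot":[0,0,-0.12]},{"hand":0,"xyz":[-6,-5,-10],"delta_rot":[0,0,-0.2]},{"hand":0,"xyz":[-8,-8,-9.5],"delta_rot":[0,0,-0.245]},{"hand":0,"xyz":[-8.5,-8.9,-9],"delta_rot":[0,0,-0.245]},{"hand":0,"xyz":[-8.55,-8.9,-8.8],"delta_rot":[0,0,-0.245]},{"hand":0,"xyz":[-8.55,-8.9,-8.8],"delta_rot":[0,0,-0.245]},{"hand":0,"xyz":[-8.55,-8.9,-8.8],"delta_rot":[0,0,-0.245]}]'

```text
clock: 22.48
position: [528.6, -55.0, 89.4]
ee_rot: [0.041, 0.999, -0.0, -0.0]
contact_force: [-0.2, -0.3, 0.4]
gripper_width: 49.4
```

```bash
python3 - <<'E'
from h import *; import pickle
get_image('top'); w=snap('wrist','w23.png'); st=telemetry.read_state(); pickle.dump((w,0,0,st),open('v23.pkl','wb'))
go([529.5,-55,89],3.0586);print(st['contact_force'],st['gripper_width'])
cv2.imwrite('pics/w23c.png',cv2.resize(w['frame'][50:350,190:370],None,fx=3.3,fy=2,interpolation=cv2.INTER_CUBIC))
crop('scene','s23.png',[527,-80,110],(50,40),7)
E
```

```text
22.58 [528.9 -54.4  89.8] j [ 0.2   0.37 -0.4  -0.   -0.8  -0.28] go [[-0.06, -0.05, 0.08], [0.0, 0.0, 0.001]]
[-0.06872559  0.693697   -0.06337314] 49.60228748506543
crop origin 200 101
```

View pics/w23c.png

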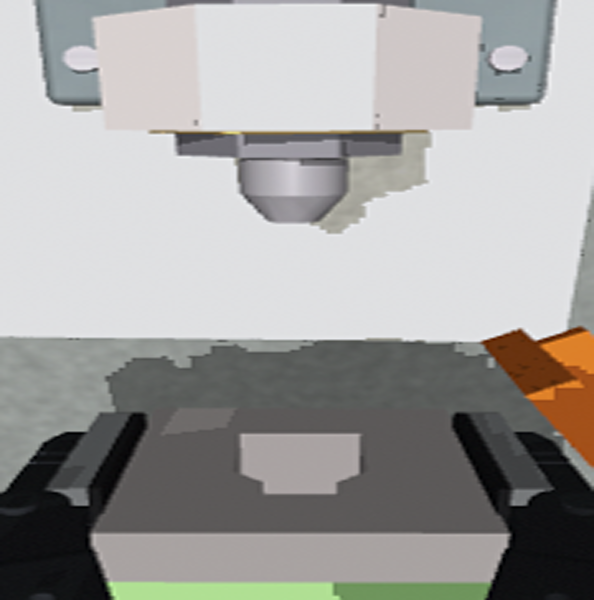

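View pics/s23.png

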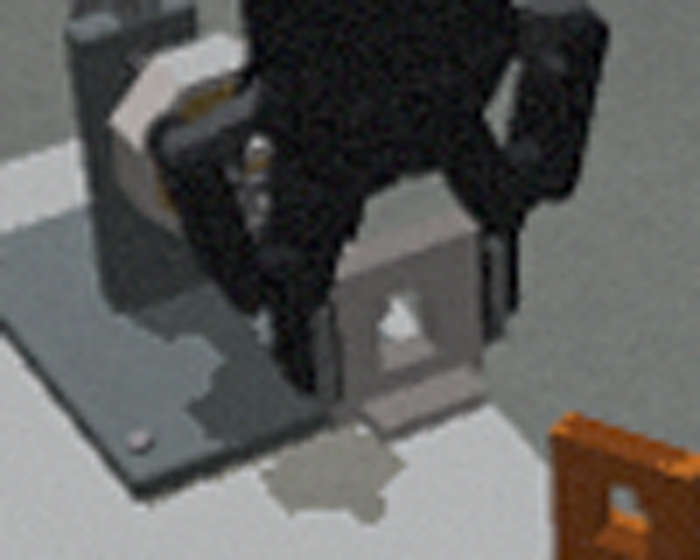

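Request:
apply_moves --steps '[{"hand":0,"xyz":[-0.1,-1.5,0.1],"delta_rot":[0,0,0]},{"hand":0,"xyz":[-0.1,-3,0.1],"delta_rot":[0,0,0]},{"hand":0,"xyz":[-0.1,-4.5,0.1],"delta_rot":[0,0,0]},{"hand":0,"xyz":[-0.1,-5,0.1],"delta_rot":[0,0,0]},{"hand":0,"xyz":[-0.1,-5,0.1],"delta_rot":[0,0,0]},{"hand":0,"xyz":[-0.1,-5,0.1],"delta_rot":[0,0,0]}]'

```text
clock: 23.13
position: [526.0, -104.9, 88.8]
ee_rot: [0.041, 0.999, 0.0, 0.0]
contact_force: [0.5, -0.5, -0.5]
gripper_width: 49.0
```

```bash
python3 - <<'E'
from h import *; import pickle
w=snap('wrist','w24.png'); st=telemetry.read_state(); pickle.dump((w,0,0,st),open('v24.pkl','wb'))
print(st['position'],st['contact_force'],st['gripper_width'])
cv2.imwrite('pics/w24c.png',cv2.resize(w['frame'][150:330,200:360],None,fx=4,fy=3.2,interpolation=cv2.INTER_CUBIC))
crop('scene','s24.png',[525,-105,110],(40,32),9)
E
```

```text
[ 526.0288899  -104.67402711   88.79407003] [-0.27255495  0.01309368 -0.3567077 ] 49.095272432958005
crop origin 204 103
```

View pics/w24c.png

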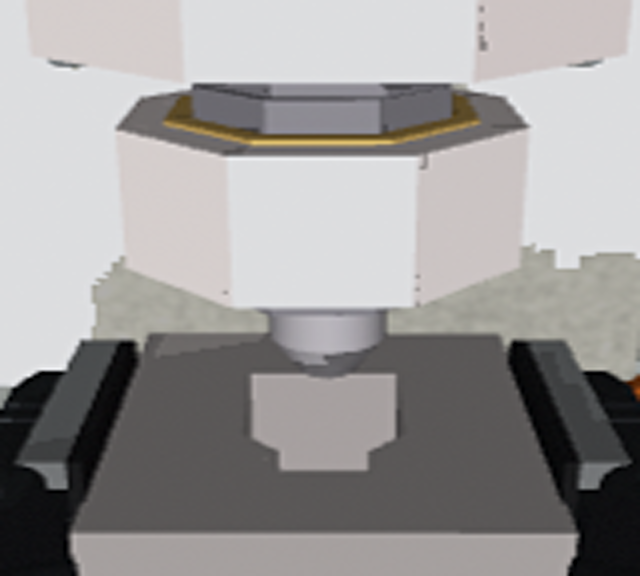

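View pics/s24.png

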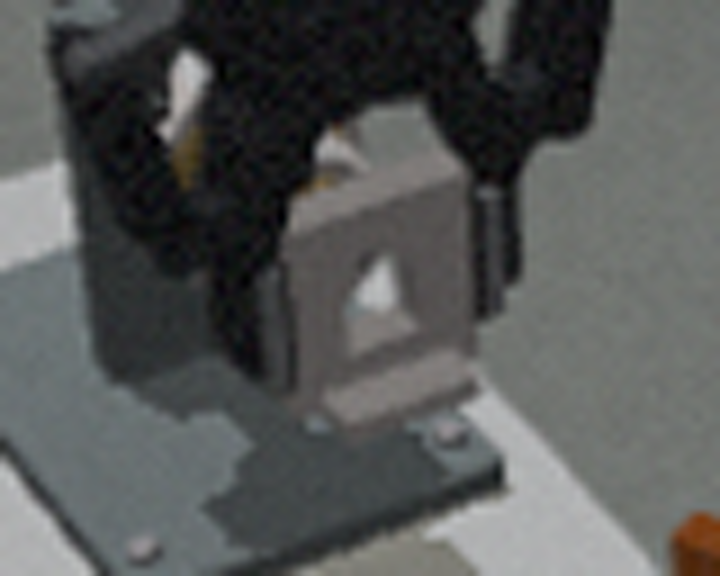

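Request:
apply_moves --steps '[{"hand":0,"xyz":[0.05,-0.5,0],"delta_rot":[0,0,0]},{"hand":0,"xyz":[0.05,-0.9,0],"delta_rot":[0,0,0]},{"hand":0,"xyz":[0.05,-1.3,0],"delta_rot":[0,0,0]},{"hand":0,"xyz":[0.05,-1.7,0],"delta_rot":[0,0,0]},{"hand":0,"xyz":[0.05,-1.7,0],"delta_rot":[0,0,0]},{"hand":0,"xyz":[0.05,-1.7,0],"delta_rot":[0,0,0]}]'

```text
clock: 23.73
position: [523.9, -122.6, 88.6]
ee_rot: [0.042, 0.999, 0.0, -0.0]
contact_force: [-0.7, 0.3, -0.4]
gripper_width: 49.4
```

```bash
python3 - <<'E'
from h import *; import pickle
w=snap('wrist','w25.png'); st=telemetry.read_state(); pickle.dump((w,0,0,st),open('v25.pkl','wb'))
print(st['position'],st['contact_force'],st['gripper_width'])
cv2.imwrite('pics/w25c.png',cv2.resize(w['frame'][80:330,200:360],None,fx=4,fy=2.3,interpolation=cv2.INTER_CUBIC))
crop('scene','s25.png',[525,-118,110],(40,32),9)
E
```

```text
[ 523.93962464 -122.47147646   88.62172227] [-0.08962311 -0.0363149  -1.16306248] 49.12728735368451
crop origin 201 100
```

View pics/w25c.png

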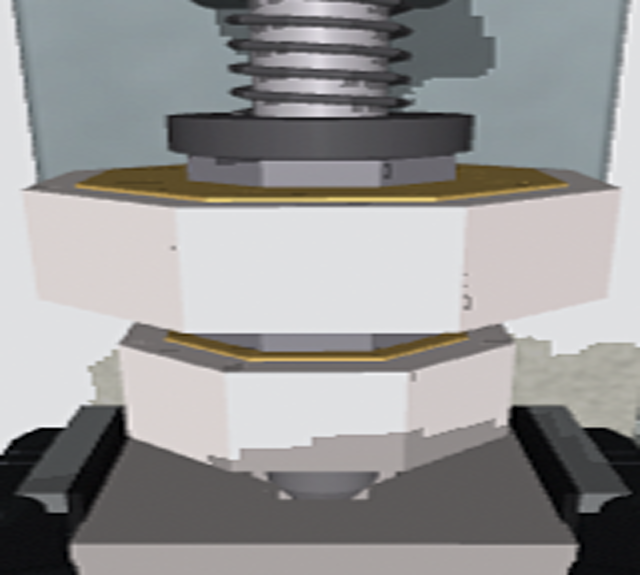

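View pics/s25.png

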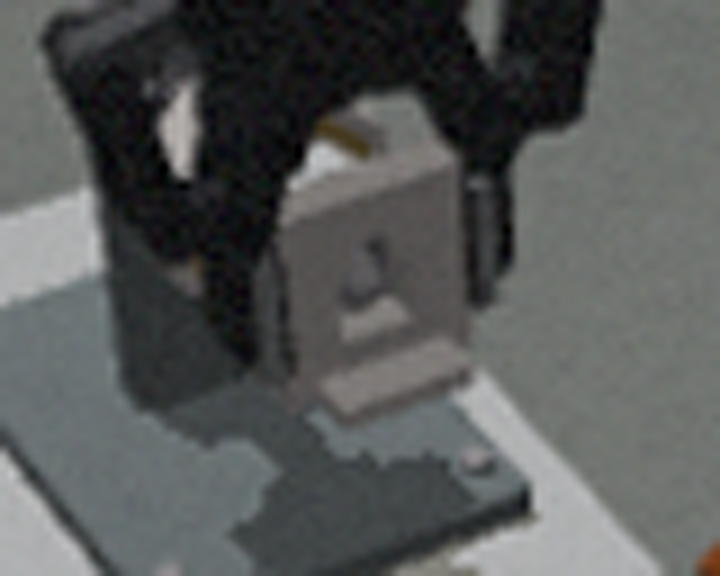

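Request:
apply_moves --steps '[{"hand":0,"xyz":[0,-0.2,0],"delta_rot":[0,0,0]},{"hand":0,"xyz":[0,-0.4,0],"delta_rot":[0,0,0]},{"hand":0,"xyz":[0,-0.4,0],"delta_rot":[0,0,0]}]'

```text
clock: 24.08
position: [523.7, -126.3, 88.7]
ee_rot: [0.042, 0.999, 0.0, 0.0]
contact_force: [0.4, 1.5, 0.6]
gripper_width: 49.2
```

Request:
apply_moves --steps '[{"hand":0,"xyz":[0,-0.2,0],"delta_rot":[0,0,0]},{"hand":0,"xyz":[0,-0.3,0],"delta_rot":[0,0,0]},{"hand":0,"xyz":[0,-0.3,0],"delta_rot":[0,0,0]},{"hand":0,"xyz":[0,-0.3,0],"delta_rot":[0,0,0]}]'

```text
clock: 24.42
position: [523.5, -129.1, 88.7]
ee_rot: [0.042, 0.999, 0.0, 0.0]
contact_force: [-0.8, 3.0, 0.3]
gripper_width: 49.3
```

```bash
python3 - <<'E'
from h import *; import pickle
f=[];p=[]
w=snap('wrist','w26.png')
for _ in range(6):
  st=telemetry.read_state(); f.append(st['contact_force']);p.append(st['position']); get_image('top')
print(np.mean(f,0).round(2),np.mean(p,0).round(2),st['gripper_width'])
cv2.imwrite('pics/w26c.png',cv2.resize(w['frame'][80:330,200:360],None,fx=4,fy=2.3,interpolation=cv2.INTER_CUBIC))
crop('scene','s26.png',[525,-118,110],(40,32),9)
E
```

```text
[0.01 2.13 0.51] [ 523.51 -129.14   88.7 ] 49.48040909964055
crop origin 201 100
```

View pics/w26c.png

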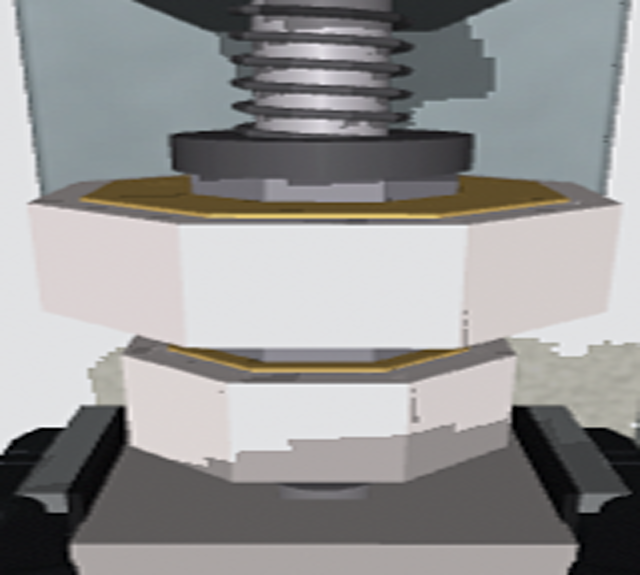

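View pics/s26.png

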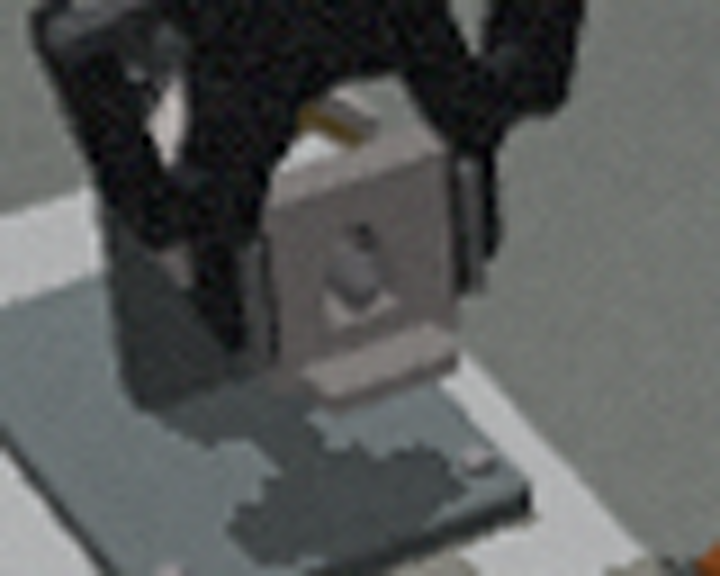

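Request:
apply_moves --steps '[{"hand":0,"xyz":[0,-0.2,0],"delta_rot":[0,0,0]},{"hand":0,"xyz":[0,-0.4,0],"delta_rot":[0,0,0]},{"hand":0,"xyz":[0,-0.5,0],"delta_rot":[0,0,0]},{"hand":0,"xyz":[0,-0.5,0],"delta_rot":[0,0,0]}]'

```text
clock: 25.15
position: [523.1, -134.2, 88.7]
ee_rot: [0.042, 0.999, 0.0, 0.0]
contact_force: [0.2, 3.7, 1.5]
gripper_width: 49.3
```

```bash
cat >> h.py <<'E'
def avg(n=6):
    f=[];p=[]
    for _ in range(n):
        st=telemetry.read_state(); f.append(st['contact_force']);p.append(st['position']); get_image('top')
    print('F',np.mean(f,0).round(2),'P',np.mean(p,0).round(2),'w',st['gripper_width'].round(1),'t',st['clock'])
E
python3 -c "
from h import *
avg()"
```

```text
Traceback (most recent call last):
  File "h.py", line 38, in avg
    print('F',np.mean(f,0).round(2),'P',np.mean(p,0).round(2),'w',st['gripper_width'].round(1),'t',st['clock'])
                                                                  ^^^^^^^^^^^^^^^^^^^^^^^^^
AttributeError: 'float' object has no attribute 'round'
```

Request:
apply_moves --steps '[{"hand":0,"xyz":[0,-0.2,0],"delta_rot":[0,0,0]},{"hand":0,"xyz":[0,-0.4,0],"delta_rot":[0,0,0]},{"hand":0,"xyz":[0,-0.4,0],"delta_rot":[0,0,0]},{"hand":0,"xyz":[0,-0.4,0],"delta_rot":[0,0,0]}]'

```text
clock: 25.78
position: [522.8, -138.0, 88.7]
ee_rot: [0.042, 0.999, 0.0, 0.0]
contact_force: [-1.2, 5.4, 2.1]
gripper_width: 48.8
```

```bash
python3 -c "
from h import *
w=snap('wrist','w27.png');avg()
cv2.imwrite('pics/w27c.png',cv2.resize(w['frame'][80:330,200:360],None,fx=4,fy=2.3,interpolation=cv2.INTER_CUBIC))
crop('scene','s27.png',[525,-125,110],(40,32),9)
"
```

```text
Traceback (most recent call last):
  File "h.py", line 38, in avg
    print('F',np.mean(f,0).round(2),'P',np.mean(p,0).round(2),'w',st['gripper_width'].round(1),'t',st['clock'])
                                                                  ^^^^^^^^^^^^^^^^^^^^^^^^^
AttributeError: 'float' object has no attribute 'round'
```

View pics/w27.png

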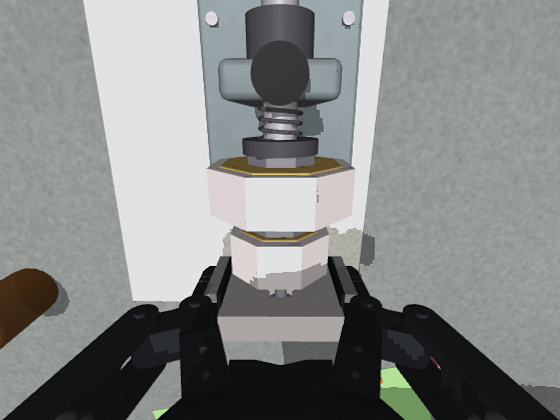

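```bash
sed -i "s/st\['gripper_width'\].round(1)/round(float(st['gripper_width']),1)/" h.py; python3 -c "
from h import *
avg(8); crop('scene','s27.png',[525,-125,110],(40,32),9)
"
```

```text
F [-0.29  6.11  1.64] P [ 522.78 -137.97   88.74] w 49.2 t 26.4833
crop origin 199 98
```

View pics/s27.png

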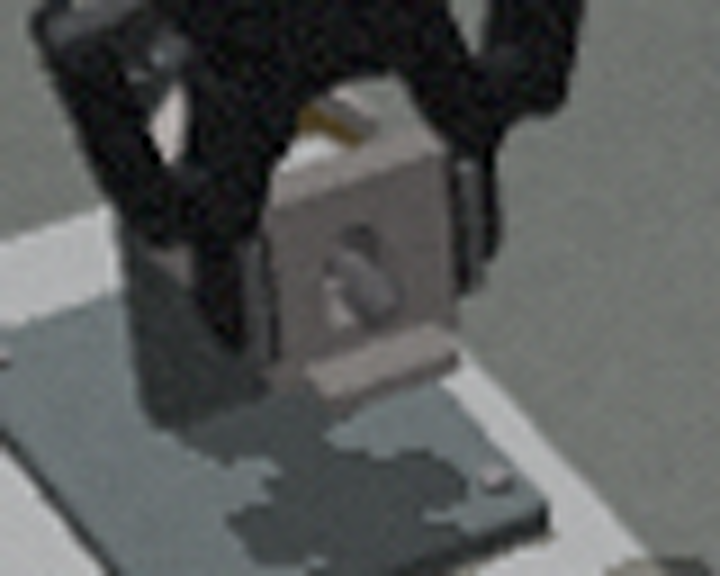

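Request:
apply_moves --steps '[{"hand":0,"xyz":[0,0,0.2],"delta_rot":[0,0,0]},{"hand":0,"xyz":[0,0,0.4],"delta_rot":[0,0,0]},{"hand":0,"xyz":[0,0,0.4],"delta_rot":[0,0,0]},{"hand":0,"xyz":[0,0,0.4],"delta_rot":[0,0,0]}]'

```text
clock: 26.92
position: [523.1, -138.0, 84.8]
ee_rot: [0.041, 0.999, 0.0, 0.001]
contact_force: [0.8, 5.9, 1.9]
gripper_width: 49.1
```

Request:
apply_moves --steps '[{"hand":0,"xyz":[0,0,0.2],"delta_rot":[0,0,0]},{"hand":0,"xyz":[0,0,0.3],"delta_rot":[0,0,0]},{"hand":0,"xyz":[0,0,0.3],"delta_rot":[0,0,0]}]'

```text
clock: 27.17
position: [523.3, -138.0, 81.9]
ee_rot: [0.041, 0.999, 0.0, 0.001]
contact_force: [1.4, 6.2, 1.3]
gripper_width: 49.2
```

```bash
python3 -c "
from h import *
avg(4); crop('scene','s28.png',[525,-125,110],(40,32),9); w=snap('wrist','w28.png')
"
```

```text
F [0.8  5.68 1.56] P [ 523.33 -137.98   81.89] w 49.3 t 27.3167
crop origin 199 98
```

View pics/s28.png

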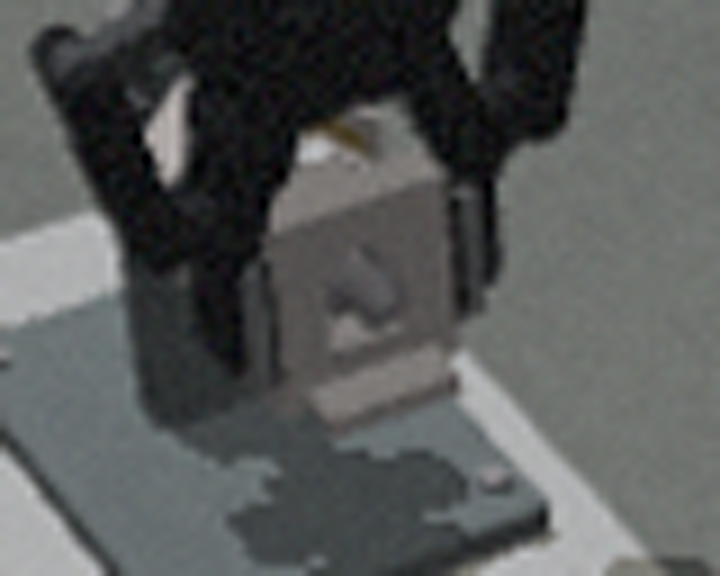

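View pics/w28.png

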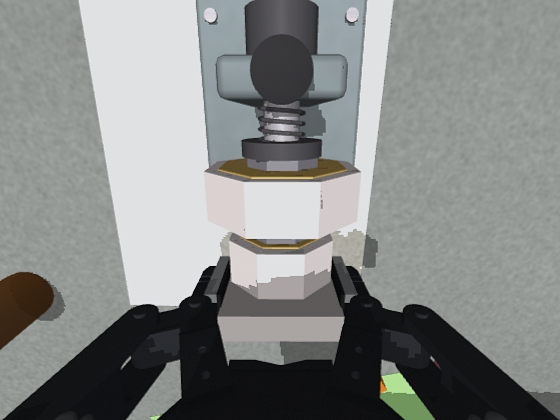

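Request:
apply_moves --steps '[{"hand":0,"xyz":[-0.05,0,0.2],"delta_rot":[0,0,0]},{"hand":0,"xyz":[-0.05,0,0.4],"delta_rot":[0,0,0]},{"hand":0,"xyz":[-0.05,0,0.4],"delta_rot":[0,0,0]}]'

```text
clock: 27.72
position: [523.8, -138.0, 77.8]
ee_rot: [0.041, 0.999, 0.0, 0.001]
contact_force: [0.4, 6.7, 1.0]
gripper_width: 49.3
```

Request:
apply_moves --steps '[{"hand":0,"xyz":[0,0,0.1],"delta_rot":[0,0,0]},{"hand":0,"xyz":[0,0,0.2],"delta_rot":[0,0,0]},{"hand":0,"xyz":[0,0,0.2],"delta_rot":[0,0,0]}]'

```text
clock: 27.97
position: [523.9, -138.0, 76.0]
ee_rot: [0.041, 0.999, 0.0, 0.001]
contact_force: [0.5, 6.0, 1.7]
gripper_width: 49.1
```

```bash
python3 -c "
from h import *
avg(4); crop('scene','s29.png',[525,-125,105],(40,32),9); w=snap('wrist','w29.png')
"
```

```text
F [0.44 5.8  1.1 ] P [ 523.89 -138.04   75.98] w 49.5 t 28.1167
crop origin 199 100
```

View pics/s29.png

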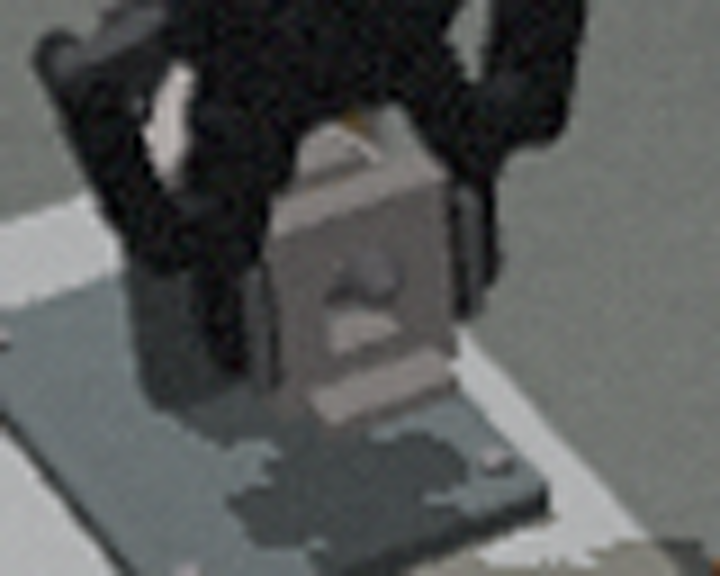

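Request:
apply_moves --steps '[{"hand":0,"xyz":[0,0,0.1],"delta_rot":[0,0,0]},{"hand":0,"xyz":[0,0,0.1],"delta_rot":[0,0,0]},{"hand":0,"xyz":[0,0,0.1],"delta_rot":[0,0,0]}]'

```text
clock: 28.52
position: [523.9, -138.0, 75.0]
ee_rot: [0.041, 0.999, 0.0, 0.001]
contact_force: [0.3, 6.0, 1.8]
gripper_width: 49.2
```

Request:
apply_moves --steps '[{"hand":0,"xyz":[0,0,0.1],"delta_rot":[0,0,0]},{"hand":0,"xyz":[0,0,0.1],"delta_rot":[0,0,0]},{"hand":0,"xyz":[0,0,0.1],"delta_rot":[0,0,0]}]'

```text
clock: 28.77
position: [524.0, -138.0, 74.3]
ee_rot: [0.041, 0.999, 0.0, 0.001]
contact_force: [-0.2, 6.0, 3.6]
gripper_width: 49.2
```

Request:
apply_moves --steps '[{"hand":0,"xyz":[0,0.1,0],"delta_rot":[0,0,0]},{"hand":0,"xyz":[0,0.15,0],"delta_rot":[0,0,0]},{"hand":0.7,"xyz":[0,0.15,0],"delta_rot":[0,0,0]},{"hand":0.8,"xyz":[0,0.15,0],"delta_rot":[0,0,0]},{"hand":1,"xyz":[0,0.15,0],"delta_rot":[0,0,0]},{"hand":1,"xyz":[0,0.15,0],"delta_rot":[0,0,0]},{"hand":1,"xyz":[0,0.15,0],"delta_rot":[0,0,0]},{"hand":1,"xyz":[0,0.15,0],"delta_rot":[0,0,0]}]'

```text
clock: 29.43
position: [523.0, -137.0, 73.5]
ee_rot: [0.042, 0.999, -0.0, -0.0]
contact_force: [0.9, -0.2, -0.4]
gripper_width: 85.2
```

```bash
python3 -c "
from h import *
avg(2); crop('scene','s30.png',[525,-125,105],(40,32),9); w=snap('wrist','w30.png')
"
```

```text
F [ 0.35 -0.18  0.05] P [ 523.09 -136.97   73.49] w 85.6 t 29.4833
crop origin 199 100
```

View pics/s30.png

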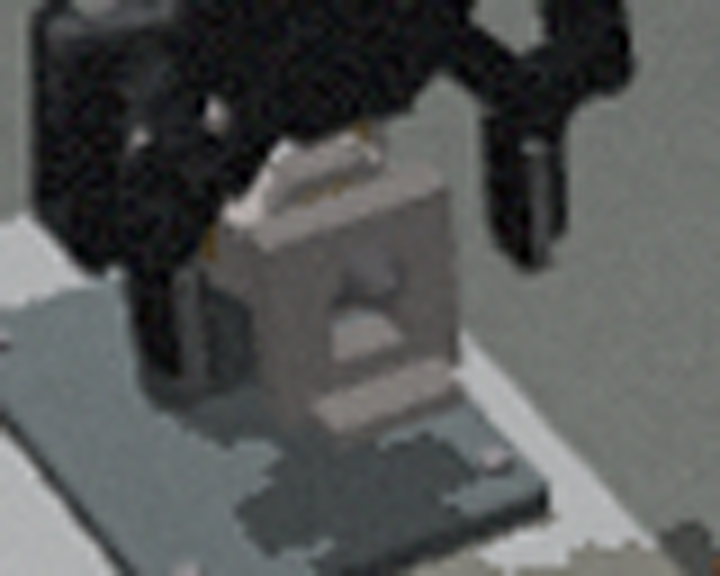

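View pics/w30.png

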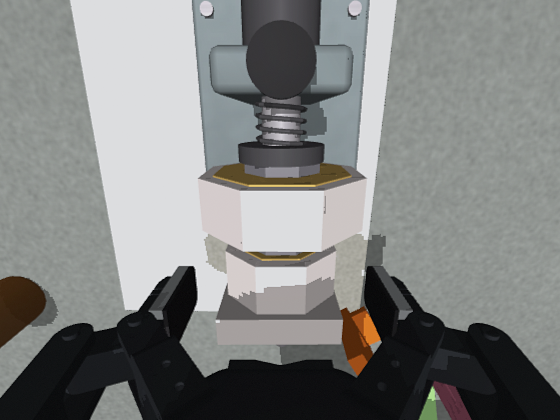

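Request:
apply_moves --steps '[{"hand":1,"xyz":[0,0,-1],"delta_rot":[0,0,0]},{"hand":1,"xyz":[0,0,-3],"delta_rot":[0,0,0]},{"hand":1,"xyz":[0,0,-6],"delta_rot":[0,0,0]},{"hand":1,"xyz":[0,0,-10],"delta_rot":[0,0,0]},{"hand":1,"xyz":[0,0,-13],"delta_rot":[0,0,0]},{"hand":1,"xyz":[0,0,-13],"delta_rot":[0,0,0]},{"hand":1,"xyz":[0,0,-13],"delta_rot":[0,0,0]},{"hand":1,"xyz":[0,0,-13],"delta_rot":[0,0,0]}]'

```text
clock: 30.3
position: [522.7, -136.6, 203.7]
ee_rot: [0.042, 0.999, 0.0, -0.0]
contact_force: [0.1, 0.2, -0.7]
gripper_width: 85.8
```

```bash
python3 -c "
from h import *
avg(2); s=crop('scene','s31.png',[525,-125,105],(40,32),9); w=snap('wrist','w31.png')
cv2.imwrite('pics/s31f.png',s['frame'])
t=get_image('top')
for l in ['slot_top','cap','bottle','beaker','tube_rack']:
    for p in (s,t): print(l,[(np.round(a['xyz']).tolist(),round(a['confidence'],2)) for a in nets.pinpoint(p,l)][:5])
"
```

```text
F [-0.73 -0.26 -0.78] P [ 522.52 -136.62  203.26] w 85.4 t 30.35
crop origin 199 100
slot_top [([491.0, 144.0, 40.0], 0.85), ([465.0, -25.0, 40.0], 0.66), ([523.0, -137.0, 111.0], 0.62), ([377.0, 26.0, 41.0], 0.61)]
slot_top [([492.0, 144.0, 37.0], 0.72), ([523.0, -135.0, 119.0], 0.51), ([376.0, 24.0, 43.0], 0.49)]
cap [([524.0, -135.0, 98.0], 0.91), ([492.0, 143.0, 24.0], 0.87), ([380.0, 22.0, 25.0], 0.7)]
cap [([526.0, -137.0, 93.0], 0.84), ([375.0, 29.0, 25.0], 0.63), ([492.0, 152.0, 22.0], 0.6)]
bottle [([756.0, -84.0, -2.0], 0.62)]
bottle [([754.0, -87.0, -0.0], 0.55)]
beaker [([778.0, 93.0, -2.0], 0.82)]
beaker [([780.0, 94.0, 1.0], 0.89), ([515.0, -221.0, 105.0], 0.34)]
tube_rack [([519.0, 411.0, 2.0], 0.98)]
tube_rack [([523.0, 410.0, 0.0], 0.78)]
```

View pics/s31.png

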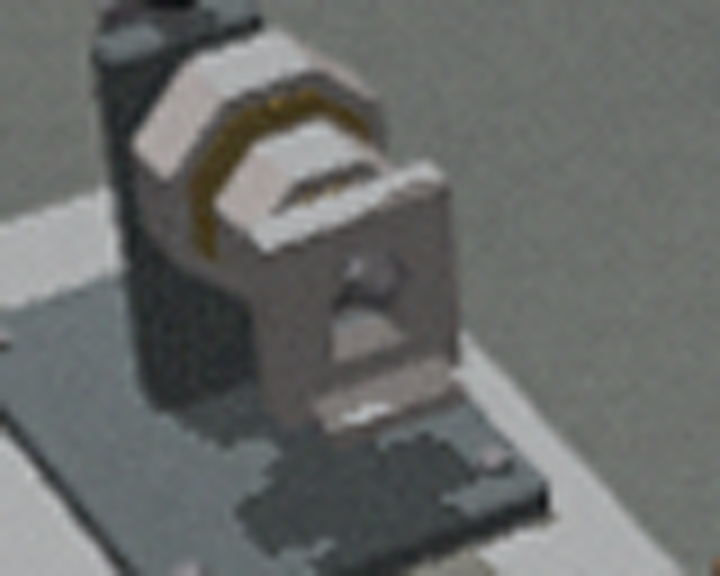

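View pics/w31.png

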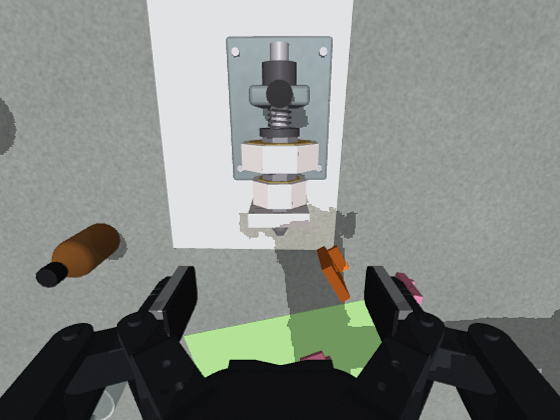

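View pics/s31f.png

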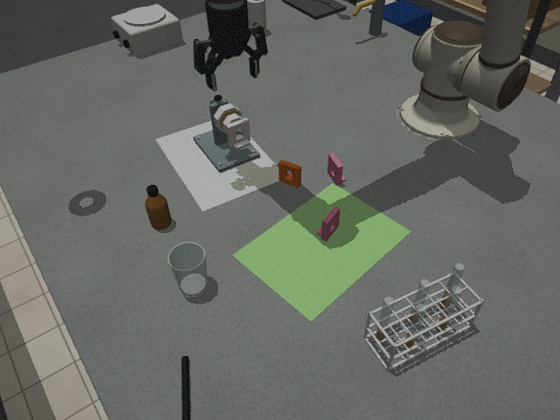

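The cap is locked on the rod: its white plate sits at scene (233,130) with the head in front of the slot. Both reels are behind it, nothing else has moved, and the gripper is clear.

```bash
python3 -c "
from h import *
print(workorder.job_done())"
```

```text
the job is handed in; nothing more can be done
None
```

The dispenser is loaded and handed in at about 30 s. The large reel went on first, then the small reel. The white cap was pushed on until the disc was in about 11.5 mm (about 6 N), lowered 14 mm into the groove and released.

**Last checks:**
- **Cap:** the networks put its origin at 93–98 mm high, against the 96 mm it should be. The pictures show the rod's head in front of the slot and both reels behind the plate, with the spring compressed.
- **Force on the rod:** no averaged reading passed 7 N while fitting the reels and cap.
- **Bystanders:** the bottle, beaker and tube rack are within the networks' few-mm error of their starting places. The orange and pink look-alikes stand where they did, by eye in the pictures.
- **Gripper:** it is clear of everything.

**What went wrong or disagreed:**
- **First grasp:** my first closing on the large reel was too high, because the open fingertips stand about 35 mm farther back than I assumed from the TCP reading. The fingers wedged on the reel's sloped upper flats and pushed back with up to about 52 N at the wrist. I opened at once; a new measurement showed the reel unmoved, and I gripped it lower. This was well away from the rod, but it was over the 20 N asked for. I took the contact to be the fingertips, not the gripper body, which has the 40 N limit.
- **Side offset:** the wrist camera's measurements disagreed with the grip centre by about 1.5 mm sideways, so I lined each part up by its offset from the rod in the picture.

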